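# Tip the sockets into the case tray, spout low

### The job

Open the lid of the grey socket case all the way to its stop and leave it open. Then take the metal scoop by its grip tab, hold it level and rest its spout lightly on the tray's edge, with the lip inside the tray; you must feel for the edge, as the tray's height is not known. From there, with the lip kept low over the tray, tip all three sockets into the tray, then stand the empty scoop upright on the bench and let go; handle things gently and leave the can, hammer and wood offcut where they are.

Things in the scene. Friction and masses are not known exactly. Their poses are not given: they have to be found in the camera images.
- case: Grey steel case, fixed to the bench. Lower half 160 mm (its x) by 210 mm (its y), walls 30 mm high, 4 mm thick. Origin: centre of its underside; z up. The lid's hinge line runs along y at x = +80 mm, z = 30.5 mm; the lid opens upward towards +x.
- case_floor (a point): Centre of the case's inner floor, 4 mm above its underside. Over it, centred, a shallow steel tray: 130 (case x) by 170 mm (y) outside, walls 3 mm thick, 18 mm high, floor 3 mm. It stands level on a stiff friction lift: its rim is at an unreported height, 42 to 62 mm above the case's underside (above the case walls). Pressed with more than about 13 N it sinks.
- lid (a joint): Lid angle in rad: 0 shut, 1.75 against its stop (10 degrees past upright). It may start ajar. The friction hinge holds the lid wherever it is left; swinging it takes 1 to 6 N at the tab. The lid is a shell 160 x 210 mm, 44 mm deep, that covers lower half and tray when shut.
- lid_tab (a point): Grip point of the lid's black pull tab, a block 30 mm wide (case's y) and 12 mm thick, reaching 40 mm out from the lid's front (-x) edge. The point is mid-width, mid-thickness, 22 mm out from the lid's front face: from the hinge line 182 mm towards -x and 12 mm up when shut. Its axes turn with the lid and agree with the case's when shut.
- scoop: Bare aluminium scoop, 0.19 to 0.3 kg. Origin: centre of its floor's underside, x towards the spout, z up. Floor 90 mm long (x), 92 mm wide (y), 3 mm thick; side walls 36 mm high, rear wall 42 mm. At the front (+x) the floor goes on from x = 45 mm as an open ramp spout, 43 mm long, rising 20 degrees. Tipped 72 degrees, it empties.
- scoop_grip (a point): Grip point on the scoop's black tab, at x = -67.5, y = 0, z = 75.0 mm in the scoop's frame; axes are the scoop's. The tab, 36 mm wide (y), 12 mm thick and 70 mm long, rises from the top of the rear wall, leaning back (to -x) 30 degrees from upright. The point is in mid-thickness, 45 mm up the tab.
- scoop_lip (a point): Middle of the spout's lip (underside of its front edge), at x = 85.4, y = 0, z = 14.7 mm in the scoop's frame; axes are the scoop's.
- scoop_middle (a point): Middle of the scoop, at x = 0, y = 0, z = 20 mm in its frame; axes are the scoop's.
- socket1_center (a point): Centre of a plain steel deep socket, a cylinder 26 mm across and 60 mm long (axis: its x), 65 to 105 g; three alike lie side by side in the scoop, along the scoop's x.
- socket2_center (a point): Centre of a plain steel deep socket, a cylinder 26 mm across and 60 mm long (axis: its x), 65 to 105 g; three alike lie side by side in the scoop, along the scoop's x.
- socket3_center (a point): Centre of a plain steel deep socket, a cylinder 26 mm across and 60 mm long (axis: its x), 65 to 105 g; three alike lie side by side in the scoop, along the scoop's x.
- can: Bystander: upright can with a paper label and white cap, 72 mm across, 115 mm high; origin: centre of its underside.
- hammer: Bystander: hammer, 220 mm long, lying beyond the case.
- offcut: Bystander: wood offcut 150 x 70 x 35 mm, lying beyond the case; origin: centre of its underside.
Not all that is in view belongs to the job. What is shaped like the part that bears socket1_center but purple is not meant. What is shaped like the part that bears socket2_center but yellow is not meant.

How it is judged:
By the outcome, as a careful person would: the job done as asked, in the order asked, and still so for the second after the job is handed in, with the robot touching nothing.
It also fails if it takes over 72 s, if anything falls off the work surface, if the arm or the gripper's body presses on something with over 40 N, if the wrist force passes 120 N, or if a joint passes its speed limit or range.

### The arm

A 6-joint arm with a two-finger parallel gripper is mounted at the origin on the work surface. World frame = base frame: x ahead of the robot, y to its left, z up, the work surface at z = 0. Lengths are in m, angles in degrees, forces in N, time in s.
With the tool pointing down it reaches from about 0.4 to 0.825 m from the base axis. Payload 7 kg.
Tool frame: the origin (TCP) lies between the finger pads; the fingertips stand 22 mm ahead of it and the grasp point (between the pads) lies 3 mm ahead of it; y points along the fingers, x is the direction in which the jaws open and shut, and the axes are right-handed (so a half turn about y gives the same grasp; the last joint's range is limited). The gripper opens to 88 mm and grips with 3 to 60 N. Pads are 19 mm wide; open, the fingers measure 130 mm over their backs; the gripper's body (78 mm by 193 mm) begins 47 mm behind the grasp point.
Start: joints at [-57.691, 20.546, 0.682, 0, -70.136, -16.507], TCP at [0.184, -0.649, 0.249] pointing down, gripper open.
Joint ranges: [-176.03, 176.03], [-82.01, 121.73], [-58.28, 71.71], [-173.87, 95.51], [-174.79, -0.11], [-173.66, 173.66]. Speed limits (degrees/s): [136.94, 136.94, 172.46, 180, 180, 180].

### API

Orientations are given as [roll, pitch, yaw] about the fixed x, y, z axes, in that order (R = Rz(yaw) Ry(pitch) Rx(roll)).
In Python, from cell import r gives the robot as it stands.
- The arm moves only by the tool servo_tool, never from a script. Its argument "plan" is a list of rows, each a list of 2 entries, a list of its own where there are three numbers: the shift along the tool's x, y, z normalised to -1 to 1, where 1 is 0.2 m, then the turn, a rotation vector about the tool's x, y, z normalised to -1 to 1, where 1 is 180 degrees. A call has exactly 8 rows; each row is the pose to reach, as a shift and turn from the pose commanded when the call began, along the tool's axes at that moment, turning the shorter way round; what a row does not reach only later rows make up. A row lasts 1/8 s, in which the tool goes at most 62.5 mm and 10.7 degrees, less where a joint would pass 70% of its speed; a pose out of reach is approached as far as the arm can. A call with a number of a shift or a turn outside -1 to 1 is refused whole. A call with a gripper value outside its range is refused whole. "fingers" is the closure, from 0 (fully open) to 1 (shut), set as the call begins (left out, the last holds). The fingers move at their own pace and stop on an object; "force" is the grip in N (left out, the last holds). Time passes only in rows, so rows that repeat a pose let the fingers close, or fill a call up. It gives the time, the measured TCP pose, the force and the opening at its end, in the units of the state.
- r.read_state(): the state, without advancing time (a new reading comes with each control period).
- r.read_camera(name): name is "scene" or "top" or "wrist"; returns (picture, depth): 400x640x3 uint8, red, green, blue; 400x640 float32, m along the optical axis (not along the pixel's ray), 0 where there is no reading.
- r.camera_info(name): a dict with "vfov" (degrees; the focal length in pixels is half the picture's height over the tangent of half this angle, whatever the lens; pixels are square), "cx", "cy" (the principal point, pixels), "k1" (the pictures are not rectified: a ray, as slopes to the right and down, at radius r is drawn at 1 + k1 r^2 times it, then the intrinsics apply), "extrinsics" (4x4, takes a point from world to camera coordinates); the wrist camera has in their place "hand_eye" (4x4, takes a point from camera to tool coordinates, whose origin is the TCP and whose axes are the tool frame's). Camera axes: x right, y down, z forward; pixel columns grow to the right and rows downward; lengths in m; the calibration is good to about 2 mm. A picture is of the moment at which its call begins: read the wrist's pose just before it. camera_info takes no time and is no camera call.
- r.sign_off(): hands the job in, once; it reports no verdict.
The state is a dict: "time": time; "joints": joint angles; "joint_velocities": joint speeds; "joint_torque": joint torques, N m; "tool_pos": TCP position; "ee_rot": TCP orientation; "wrist_force": force on the tool from outside, world axes, zero at the start; "ft_torque": the same for the moment, N m; "width": opening from 0.0 (shut) to 1.0 (fully open).
Only numpy, scipy, OpenCV 4.12 (cv2) and the standard library are available. Lean on these libraries where they do the work, as an engineer would, in place of code of your own. Each camera call takes 0.05 s, during which the arm holds its last target. There are 200 camera calls.

## Working session

There is one attempt and no reset: what is moved stays moved. The work goes in short steps, Python scripts to look and compute and a tool call to move; the robot and the scene stay as the last step left them, time stands still between calls to the robot, and variables do not carry over. Pictures are saved under pics/ and viewed, about 8 in all and at most 12, crops included, and the job is handed in when it is done.

Besides the shell and the picture viewer there is one more tool, called as name(argument=value, ...), one argument or row to a line, values as JSON. servo_tool: Moves the arm, as the interface text tells. Scaled input: -1 to 1 covers 0.2 m each way for a shift and 180 degrees each way for a turn. Its arguments: {"type":"object","properties":{"plan":{"type":"array","items":{"type":"array"}},"fingers":{"type":"number"},"force":{"type":"number"}},"required":["plan"]}

```bash
ls; mkdir -p pics; python3 - <<'E'
from cell import r
import cv2,json
print(r.read_state())
for n in("scene","top","wrist"):
    p,d=r.read_camera(n); print(n,{k:(v.tolist() if hasattr(v,'tolist') else v) for k,v in r.camera_info(n).items()})
    cv2.imwrite(f"pics/{n}0.png",p[:,:,::-1]); import numpy as np; np.save(f"pics/{n}0.npy",d); print((d==0).mean())
E
```

```text
pics
{'time': 0.0, 'joints': array([-5.76915828e+01,  2.05912707e+01,  6.34309718e-01, -2.11827740e-02,
       -7.01368061e+01, -1.65067146e+01]), 'joint_velocities': array([-0.04076333, -0.00934657, -0.01915614, -0.03416045, -0.04558098,
       -0.04224994]), 'joint_torque': array([ 9.37901241e-04, -5.82718241e+01,  2.93059838e+01,  6.99734196e+00,
        6.71107948e-03, -2.29008247e-04]), 'tool_pos': array([ 0.18366356, -0.64905669,  0.24762525]), 'ee_rot': array([-8.99924480e+01, -9.55609575e-02,  1.05794483e+02]), 'wrist_force': array([ 0.420729  ,  0.08697211, -0.12251956]), 'ft_torque': array([ 0.02040913,  0.01699135, -0.07556417]), 'width': 0.9998709983370494}
scene {'vfov': 48.02913451904087, 'cx': 314.3007413586274, 'cy': 197.17322104211297, 'k1': 0.018342438087359136, 'extrinsics': [[0.4927009704078599, 0.870172607980649, 0.006736919125897681, -0.2809384103303509], [0.667353948281875, -0.37287178925566916, -0.6446745973666624, -0.316961728012103], [-0.5584661686008792, 0.3221277092977743, -0.7644274180266056, 1.5683725854576032], [0.0, 0.0, 0.0, 1.0]]}
0.00409765625
top {
[... 151 characters left out ...]
96929716057, 0.00014661806898140663, 0.0607321692421416], [-0.966302387305106, 0.11365608913612153, -0.23095884847897685, 0.5708129816335126], [0.22936004541965438, -0.027128965197501194, -0.9729635084690518, 1.0441634092413805], [0.0, 0.0, 0.0, 1.0]]}
0.00402734375
wrist {'vfov': 65.30376114874437, 'cx': 313.66360780738484, 'cy': 198.94518639022553, 'k1': -0.012715971182748774, 'hand_eye': [[0.9999999248805341, 0.0003149870308349384, 0.00022588071219263784, -0.0004634543818486936], [-0.00013593059180475758, -0.26075857406373226, 0.9654040333327407, -0.13717125013131143], [0.0003629900824352249, -0.965403991516204, -0.2607585116593139, 0.07015197570179384], [0.0, 0.0, 0.0, 1.0]]}
0.005578125
```

View pictures.

View pics/scene0.png

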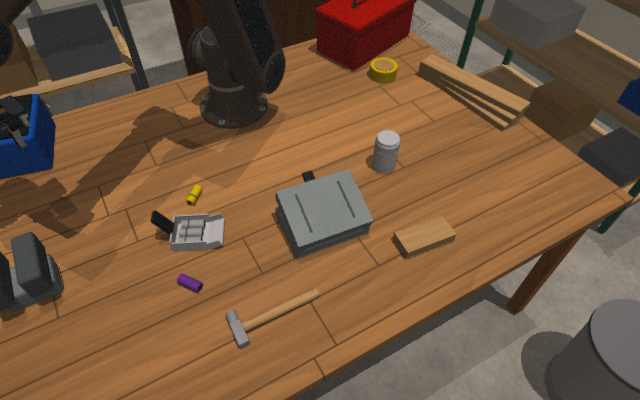

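View pics/top0.png

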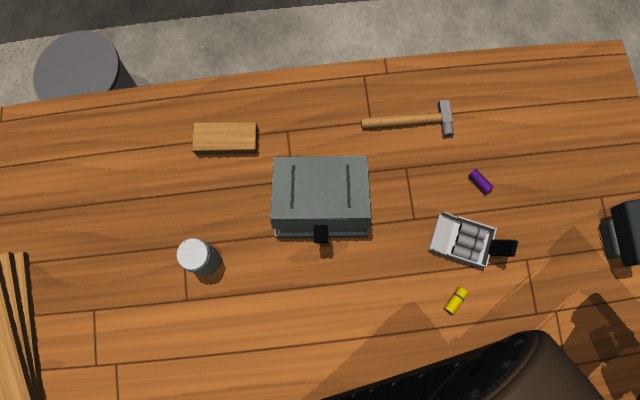

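```bash
cat > h.py <<'E'
import numpy as np, cv2
from scipy.spatial.transform import Rotation as Ro
from cell import r
def cloud(n,d,st=None):
    "world point per pixel from depth"
    i=r.camera_info(n); f=200/np.tan(np.radians(i['vfov']/2)); K=np.array([[f,0,i['cx']],[0,f,i['cy']],[0,0,1]])
    v,u=np.mgrid[:400,:640].astype(np.float32)
    s=cv2.undistortPoints(np.stack([u.ravel(),v.ravel()],1)[:,None],K,np.array([i['k1'],0,0,0,0.]))[:,0]
    P=np.c_[s,np.ones(len(s))]*d.reshape(-1,1)
    if n=='wrist':
        H=i['hand_eye']; P=P@H[:3,:3].T+H[:3,3]
        P=P@Ro.from_euler('xyz',st['ee_rot'],degrees=True).as_matrix().T+st['tool_pos']
    else:
        E=np.linalg.inv(i['extrinsics']); P=P@E[:3,:3].T+E[:3,3]
    P[d.ravel()==0]=np.nan
    return P.reshape(400,640,3)
def snap(n,tag):
    st=r.read_state(); p,d=r.read_camera(n); cv2.imwrite(f"pics/{n}{tag}.png",p[:,:,::-1]); return p,cloud(n,d,st),st
E
python3 - <<'E'
from h import *
np.set_printoptions(precision=4,suppress=True)
for n,boxes in (('top',dict(case=(255,140,385,265),scoop=(425,205,525,275))),('scene',dict(case=(265,165,385,260),scoop=(145,200,235,260)))):
    p=cv2.imread(f'pics/{n}0.png').astype(int); W=cloud(n,np.load(f'pics/{n}0.npy'))
    print(n,'table z',np.nanmedian(W[300:340,120:180,2] if n=='top' else W[270:300,120:160,2]))
    hsv=cv2.cvtColor(p.astype(np.uint8),cv2.COLOR_BGR2HSV)
    for k,(a,b,c,e) in boxes.items():
        w=W[b:e,a:c].reshape(-1,3); h=hsv[b:e,a:c].reshape(-1,3); ok=np.isfinite(w[:,0])
        m=ok&(w[:,2]>.012)
        blk=m&(h[:,2]<60); 
        q=w[m]; print(k,m.sum(),'z pct',np.percentile(q[:,2],[5,25,50,75,95,99]))
        print(' black',blk.sum(),w[blk].mean(0),np.percentile(w[blk],[3,97],axis=0))
        if k=='case':
            t=w[m&~blk&(h[:,1]<90)&(w[:,2]>.06)]
            A=np.c_[t[:,:2],np.ones(len(t))]; 
            for _ in range(4):
                s=np.linalg.lstsq(A,t[:,2],rcond=None)[0]; g=abs(A@s-t[:,2])<.005; t=t[g];A=A[g]
            print(' top plane',s,len(t))
        else: t=w[m&~blk&(h[:,1]<70)]
        R=cv2.minAreaRect(t[:,:2].astype(np.float32)*1000); print(' rect mm',R); print(cv2.boxPoints(R))
E
```

```text
top table z 0.0004356677846863999
case 7560 z pct [0.0721 0.0859 0.099  0.11   0.1196 0.1222]
 black 1319 [0.5204 0.0175 0.0902] [[ 0.4872 -0.0812  0.0166]
 [ 0.5376  0.115   0.1185]]
 top plane [-0.3175  0.034   0.2895] 5991
 rect mm ((604.8892211914062, 8.843849182128906), (210.0731201171875, 154.10301208496094), 84.26692962646484)
[[ 517.7306  -87.9703]
 [ 671.0627 -103.3643]
 [ 692.0479  105.658 ]
 [ 538.7157  121.052 ]]
scoop 2145 z pct [0.0142 0.0226 0.0282 0.0382 0.0932 0.0996]
 black 637 [ 0.4403 -0.3501  0.0575] [[ 0.4061 -0.3876  0.0154]
 [ 0.5119 -0.2665  0.0997]]
 rect mm ((463.3628845214844, -297.810302734375), (130.54518127441406, 93.62418365478516), 64.88953399658203)
[[ 393.2755 -337.0486]
 [ 478.0514 -376.7795]
 [ 533.4502 -258.572 ]
 [ 448.6743 -218.8411]]
scene table z -0.00015904924894832861
case 5647 z pct [0.0272 0.0769 0.091  0.1051 0.1173 0.1205]
 black 782 [ 0.6228 -0.0313  0.0495] [[ 0.4935 -0.1001  0.0135]
 [ 0.6857  0.0915  0.1046]]
 top plane [-0.3173  0.033   0.2882] 4484
 rect mm ((606.4597778320312, 9.580902099609375), (211.47116088867188, 155.76467895507812), 84.05015563964844)
[[ 518.0367  -87.512 ]
 [ 672.9622 -103.6582]
 [ 694.8829  106.6738]
 [ 539.9573  122.82  ]]
scoop 1654 z pct [0.014  0.0211 0.027  0.0357 0.0875 0.0974]
 black 311 [ 0.4338 -0.3665  0.0686] [[ 0.4116 -0.3896  0.0242]
 [ 0.453  -0.2879  0.0983]]
 rect mm ((464.0738830566406, -296.7733459472656), (133.06260681152344, 98.31451416015625), 64.12288665771484)
[[ 390.8084 -335.1794]
 [ 479.2652 -378.088 ]
 [ 537.3394 -258.3673]
 [ 448.8826 -215.4587]]
```

```bash
cat >> h.py <<'E'
yaw=np.radians(-5.85); U=np.array([np.cos(yaw),np.sin(yaw),0]); V=np.array([-U[1],U[0],0]); Z=np.array([0,0,1.])
H=np.array([.6690,.0026,.0305]); C=H-.08*U-.0305*Z
def ori(x,y): # tool x (jaw), y (fingers)
    return np.c_[x,y,np.cross(x,y)]
def lid_pose(th,phi,out=.186,back=0):
    th,phi=np.radians([th,phi]); P=H+U*(-out*np.cos(th)+.012*np.sin(th))+Z*(.012*np.cos(th)+out*np.sin(th))
    f=U*np.cos(phi)-Z*np.sin(phi)
    return P-f*(.003+back), ori(V,f)
def cur():
    s=r.read_state(); return s['tool_pos'],Ro.from_euler('xyz',s['ee_rot'],degrees=True).as_matrix()
def rel(p,R,p0=None,R0=None):
    if p0 is None: p0,R0=cur()
    return (R0.T@(p-p0)/.2).round(3).tolist(), (Ro.from_matrix(R0.T@R).as_rotvec()/np.pi).round(3).tolist()
E
python3 - <<'E'
from h import *
print(C, lid_pose(17.7,55)[0])
a=lid_pose(17.7,55,back=.08); print(rel(*a)); b=lid_pose(17.7,55); print(a[0],rel(*b,*a))
E
```

```text
[0.58941663 0.01075396 0.        ] [0.4946454  0.02046403 0.10093954]
([2.883, 0.41, -2.194], [-0.192, 0.116, 0.037])
[0.44899825 0.02514095 0.16647171] ([0.0, 0.4, -0.0], [0.0, 0.0, 0.0])
```

servo_tool(
  plan=[
    [[0.12, 0, -0.09], [0, 0, 0]],
    [[0.24, 0, -0.18], [0, 0, 0]],
    [[0.36, 0, -0.27], [0, 0, 0]],
    [[0.48, 0, -0.36], [0, 0, 0]],
    [[0.6, 0, -0.45], [0, 0, 0]],
    [[0.72, 0, -0.54], [0, 0, 0]],
    [[0.84, 0, -0.63], [0, 0, 0]],
    [[0.96, 0, -0.73], [0, 0, 0]],
  ],
)

```text
time: 1.15
tool_pos: [0.2721, -0.4239, 0.2484]
ee_rot: [-90.0, -0.0, 105.8]
wrist_force: [0.6, 0.5, 0.3]
width: 1.001
```

servo_tool(
  plan=[
    [[0.12, 0, -0.09], [0, 0, 0]],
    [[0.24, 0, -0.18], [0, 0, 0]],
    [[0.36, 0, -0.27], [0, 0, 0]],
    [[0.48, 0, -0.36], [0, 0, 0]],
    [[0.6, 0, -0.45], [0, 0, 0]],
    [[0.72, 0, -0.54], [0, 0, 0]],
    [[0.84, 0, -0.63], [0, 0, 0]],
    [[0.96, 0, -0.73], [0, 0, 0]],
  ],
)

```text
time: 2.15
tool_pos: [0.3602, -0.1995, 0.2486]
ee_rot: [-90.0, -0.0, 105.8]
wrist_force: [0.1, -0.5, 0.5]
width: 1.0
```

servo_tool(
  plan=[
    [[0.12, 0, -0.09], [-0.03, 0.015, 0]],
    [[0.24, 0, -0.18], [-0.06, 0.03, 0.01]],
    [[0.36, 0.05, -0.27], [-0.09, 0.045, 0.02]],
    [[0.48, 0.1, -0.36], [-0.12, 0.06, 0.03]],
    [[0.6, 0.2, -0.45], [-0.15, 0.08, 0.03]],
    [[0.72, 0.3, -0.54], [-0.17, 0.1, 0.037]],
    [[0.84, 0.37, -0.63], [-0.19, 0.116, 0.037]],
    [[0.96, 0.4, -0.73], [-0.192, 0.116, 0.037]],
  ],
)

```text
time: 3.15
tool_pos: [0.4845, 0.0084, 0.2438]
ee_rot: [-120.1, -0.6, 84.6]
wrist_force: [0.4, -0.6, 0.4]
width: 0.998
```

```bash
python3 - <<'E'
from h import *
print(r.read_state()['joints'].round(1), r.read_state()['joint_velocities'].round(1))
p,W,st=snap('wrist',1)
for ph in (55,65,75,85): print(ph,rel(*lid_pose(17.7,ph,back=.08)),rel(*lid_pose(17.7,ph)))
E
```

```text
[  32.4  -14.6  -58.2   40.8  -27.4 -161.5] [ 19.5  13.5  -0.1  39.9  -1.6 -55.2]
55 ([0.049, 0.242, 0.364], [-0.026, 0.001, 0.004]) ([0.044, 0.64, 0.33], [-0.026, 0.001, 0.004])
65 ([0.049, 0.242, 0.291], [0.029, 0.001, 0.004]) ([0.044, 0.64, 0.328], [0.029, 0.001, 0.004])
75 ([0.049, 0.255, 0.22], [0.085, 0.002, 0.004]) ([0.044, 0.641, 0.325], [0.085, 0.002, 0.004])
85 ([0.048, 0.28, 0.152], [0.14, 0.002, 0.004]) ([0.044, 0.642, 0.323], [0.14, 0.002, 0.004])
```

View pics/wrist1.png

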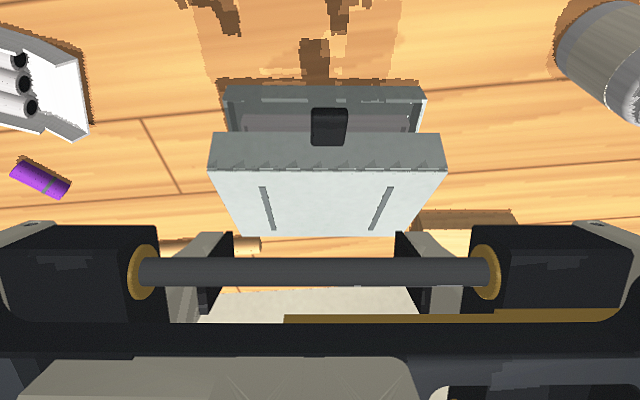

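```bash
python3 - <<'E'
from h import *
a=lid_pose(17.7,88,back=.08); print(a[0],rel(*a)); 
E
```

```text
[0.49347559 0.02058389 0.18143153] ([0.048, 0.29, 0.133], [0.157, 0.002, 0.004])
```

servo_tool(
  plan=[
    [[0.0, 0.0, 0.0], [0.04, 0, 0]],
    [[0.01, 0.0, 0.0], [0.08, 0, 0]],
    [[0.02, 0.0, 0.03], [0.12, 0.001, 0.002]],
    [[0.03, 0.08, 0.06], [0.157, 0.002, 0.004]],
    [[0.04, 0.16, 0.1], [0.157, 0.002, 0.004]],
    [[0.048, 0.29, 0.133], [0.157, 0.002, 0.004]],
    [[0.048, 0.29, 0.133], [0.157, 0.002, 0.004]],
    [[0.048, 0.29, 0.133], [0.157, 0.002, 0.004]],
  ],
)

```text
time: 4.2
tool_pos: [0.4911, 0.017, 0.1807]
ee_rot: [-91.8, 0.1, 84.1]
wrist_force: [-0.2, 0.1, -0.3]
width: 0.999
```

```bash
python3 - <<'E'
from h import *
print(r.read_state()['joints'].round(1), r.read_state()['joint_velocities'].round(1))
p,W,st=snap('wrist',2)
print(rel(*lid_pose(17.7,88)))
E
```

```text
[  25.8    5.5  -29.3    1.3  -53.7 -122.4] [ 0.  -1.   0.3  0.1  0.2  0. ]
([0.019, 0.398, -0.01], [-0.001, -0.0, -0.0])
```

View pics/wrist2.png

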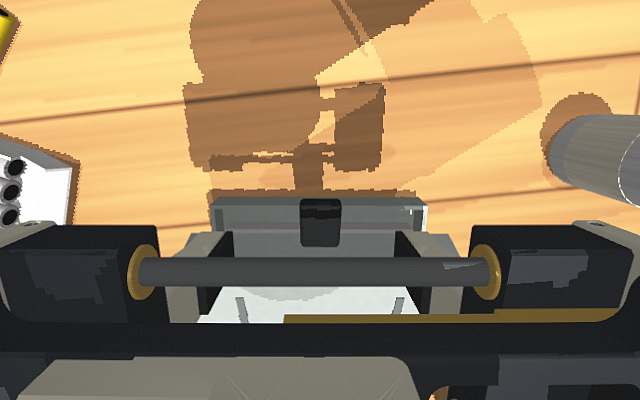

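```bash
python3 - <<'E'
from h import *
s=r.read_state(); p,d=r.read_camera('wrist'); W=cloud('wrist',d,s)
w=W[205:216,304:338].reshape(-1,3); rel_=w-H
print(w.mean(0), 'u,v',(rel_@U).mean()+.0,'v',(rel_@V).mean(),'z',rel_[:,2].mean())
for row in range(196,250,6): q=W[row,312:330].mean(0)-H; print(row,(q@U*1000).round(1),(q@V*1000).round(1),(q[2]*1000).round(1),end=' | ')
for c in (302,308,334,339): q=W[210,c]-H; print(c,(q@V*1000).round(1),(q[2]*1000).round(1))
E
```

```text
[nan nan nan] u,v nan v nan z nan
196 -160.3 2.9 -27.7 | 202 -186.3 0.7 75.5 | 208 nan nan nan | 214 -177.7 0.7 76.7 | 220 -172.5 0.8 74.9 | 226 -167.3 0.8 73.4 | 232 -161.8 0.9 71.5 | 238 -156.1 1.0 69.7 | 244 -150.4 1.0 68.0 | 302 -12.4 76.8
308 -8.1 77.6
334 10.2 77.3
339 13.8 76.7
```

servo_tool(
  plan=[
    [[0.01, 0.05, 0], [0, 0, 0]],
    [[0.02, 0.11, -0.01], [0, 0, 0]],
    [[0.02, 0.17, -0.01], [0, 0, 0]],
    [[0.02, 0.23, -0.01], [0, 0, 0]],
    [[0.02, 0.29, -0.01], [0, 0, 0]],
    [[0.02, 0.35, -0.01], [0, 0, 0]],
    [[0.02, 0.4, -0.01], [0, 0, 0]],
    [[0.02, 0.4, -0.01], [0, 0, 0]],
  ],
)

```text
time: 5.3
tool_pos: [0.4954, 0.0202, 0.0992]
ee_rot: [-91.7, 0.1, 84.1]
wrist_force: [-0.2, 0.4, 1.7]
width: 0.998
```

servo_tool(
  plan=[
    [[0, 0, 0], [0, 0, 0]],
    [[0, 0, 0], [0, 0, 0]],
    [[0, 0, 0], [0, 0, 0]],
    [[0, 0, 0], [0, 0, 0]],
    [[0, 0, 0], [0, 0, 0]],
    [[0, 0, 0], [0, 0, 0]],
    [[0, 0, 0], [0, 0, 0]],
    [[0, 0, 0], [0, 0, 0]],
  ],
  fingers=1,
  force=14,
)

```text
time: 6.3
tool_pos: [0.496, 0.021, 0.1001]
ee_rot: [-91.8, 0.0, 84.1]
wrist_force: [-1.1, 5.1, -0.5]
width: 0.338
```

```bash
python3 - <<'E'
from h import *
p0,R0=cur(); print(r.read_state()['wrist_force'].round(1)); q=p0+.003*R0[:,1]-H; print(q@U,q@V,q[2])
def seq(ths,ph): 
    a=lid_pose(ths[0],ph[0])
    for t,f in zip(ths[1:],ph[1:]): print(t,rel(*lid_pose(t,f),*a))
for lo in (17.7,45,73): seq(np.linspace(lo,lo+28,9).round(1),[88]*9)
E
```

```text
[-1.1  5.1 -0.5]
-0.17386607682187555 0.0006266185464011486 0.06658849543465985
21.2 ([0.0, -0.052, -0.024], [0.0, 0.0, 0.0])
24.7 ([0.0, -0.101, -0.051], [0.0, 0.0, 0.0])
28.2 ([0.0, -0.15, -0.082], [0.0, 0.0, 0.0])
31.7 ([-0.0, -0.196, -0.115], [0.0, 0.0, 0.0])
35.2 ([0.0, -0.24, -0.151], [0.0, 0.0, 0.0])
38.7 ([0.0, -0.282, -0.189], [0.0, 0.0, 0.0])
42.2 ([0.0, -0.321, -0.23], [0.0, 0.0, 0.0])
45.7 ([0.0, -0.358, -0.274], [0.0, 0.0, 0.0])
48.5 ([0.0, -0.035, -0.045], [0.0, 0.0, 0.0])
52.0 ([0.0, -0.067, -0.092], [0.0, 0.0, 0.0])
55.5 ([0.0, -0.096, -0.141], [0.0, 0.0, 0.0])
59.0 ([0.0, -0.121, -0.192], [0.0, 0.0, 0.0])
62.5 ([0.0, -0.144, -0.244], [0.0, 0.0, 0.0])
66.0 ([0.0, -0.164, -0.298], [0.0, 0.0, 0.0])
69.5 ([0.0, -0.18, -0.352], [0.0, 0.0, 0.0])
73.0 ([0.0, -0.193, -0.408], [0.0, 0.0, 0.0])
76.5 ([-0.0, -0.009, -0.056], [0.0, 0.0, 0.0])
80.0 ([-0.0, -0.015, -0.113], [0.0, 0.0, 0.0])
83.5 ([-0.0, -0.018, -0.17], [0.0, 0.0, 0.0])
87.0 ([-0.0, -0.017, -0.227], [0.0, 0.0, 0.0])
90.5 ([0.0, -0.013, -0.283], [0.0, 0.0, 0.0])
94.0 ([-0.0, -0.005, -0.34], [0.0, 0.0, 0.0])
97.5 ([0.0, 0.006, -0.395], [0.0, 0.0, 0.0])
101.0 ([-0.0, 0.021, -0.45], [0.0, 0.0, 0.0])
```

servo_tool(
  plan=[
    [[0, -0.052, -0.024], [0, 0, 0]],
    [[0, -0.101, -0.051], [0, 0, 0]],
    [[0, -0.15, -0.082], [0, 0, 0]],
    [[0, -0.196, -0.115], [0, 0, 0]],
    [[0, -0.24, -0.151], [0, 0, 0]],
    [[0, -0.282, -0.189], [0, 0, 0]],
    [[0, -0.321, -0.23], [0, 0, 0]],
    [[0, -0.358, -0.274], [0, 0, 0]],
  ],
)

```text
time: 7.3
tool_pos: [0.5469, 0.0155, 0.1725]
ee_rot: [-91.6, 0.1, 84.0]
wrist_force: [-3.9, 6.3, -2.9]
width: 0.339
```

```bash
cat > lid.py <<'E'
from h import *
s=r.read_state(); p0,R0=cur(); print(s['wrist_force'].round(1),s['joints'].round(0)); q=p0+.003*R0[:,1]-H; u,z=q@U,q[2]; L=np.hypot(u,z); print('L',L,'nominal',np.hypot(.186,.012),'theta',np.degrees(np.arctan2(z,-u))-np.degrees(np.arctan2(.012,.186)),'v',q@V)
E
python3 lid.py
```

```text
[-3.9  6.3 -2.9] [  23.   11.  -23.    1.  -54. -119.]
L 0.1854422282841045 nominal 0.1863866948041088 theta 44.87039576096151 v 0.00038203980328580114
```

Going well; continue.

servo_tool(
  plan=[
    [[0, -0.035, -0.045], [0, 0, 0]],
    [[0, -0.067, -0.092], [0, 0, 0]],
    [[0, -0.096, -0.141], [0, 0, 0]],
    [[0, -0.121, -0.192], [0, 0, 0]],
    [[0, -0.144, -0.244], [0, 0, 0]],
    [[0, -0.164, -0.298], [0, 0, 0]],
    [[0, -0.18, -0.352], [0, 0, 0]],
    [[0, -0.193, -0.408], [0, 0, 0]],
  ],
)

```text
time: 8.3
tool_pos: [0.627, 0.007, 0.2137]
ee_rot: [-91.6, 0.1, 84.0]
wrist_force: [-3.6, 3.1, -0.5]
width: 0.344
```

servo_tool(
  plan=[
    [[0, -0.009, -0.056], [0, 0, 0]],
    [[0, -0.015, -0.113], [0, 0, 0]],
    [[0, -0.018, -0.17], [0, 0, 0]],
    [[0, -0.017, -0.227], [0, 0, 0]],
    [[0, -0.013, -0.283], [0, 0, 0]],
    [[0, -0.005, -0.34], [0, 0, 0]],
    [[0, 0.003, -0.38], [0, 0, 0]],
    [[0, 0.008, -0.405], [0, 0, 0]],
  ],
)

```text
time: 9.3
tool_pos: [0.7093, -0.0017, 0.2155]
ee_rot: [-91.8, 0.1, 84.1]
wrist_force: [-2.1, 1.7, 1.0]
width: 0.339
```

```bash
python3 lid.py
```

```text
[-2.1  1.7  1. ] [  16.   24.    1.    1.  -65. -112.]
L 0.18645502276655224 nominal 0.1863866948041088 theta 98.90057298244321 v -0.00018987950047168704
```

servo_tool(
  plan=[
    [[0, 0.001, -0.005], [0, 0, 0]],
    [[0, 0.002, -0.01], [0, 0, 0]],
    [[0, 0.004, -0.015], [0, 0, 0]],
    [[0, 0.005, -0.02], [0, 0, 0]],
    [[0, 0.006, -0.025], [0, 0, 0]],
    [[0, 0.008, -0.03], [0, 0, 0]],
    [[0, 0.009, -0.035], [0, 0, 0]],
    [[0, 0.01, -0.035], [0, 0, 0]],
  ],
)

```text
time: 10.3
tool_pos: [0.716, -0.0024, 0.2139]
ee_rot: [-91.8, 0.1, 84.1]
wrist_force: [-1.6, -0.8, 3.8]
width: 0.341
```

```bash
python3 lid.py
```

```text
[-1.6 -0.8  3.8] [  16.   24.    2.    1.  -66. -112.]
L 0.18655850517759778 nominal 0.1863866948041088 theta 101.01522195826185 v -0.00018815226823867172
```

servo_tool(
  plan=[
    [[0, 0.001, -0.005], [0, 0, 0]],
    [[0, 0.002, -0.01], [0, 0, 0]],
    [[0, 0.004, -0.015], [0, 0, 0]],
    [[0, 0.005, -0.02], [0, 0, 0]],
    [[0, 0.006, -0.025], [0, 0, 0]],
    [[0, 0.008, -0.03], [0, 0, 0]],
    [[0, 0.009, -0.035], [0, 0, 0]],
    [[0, 0.01, -0.04], [0, 0, 0]],
  ],
)

```text
time: 11.3
tool_pos: [0.7209, -0.0029, 0.2123]
ee_rot: [-91.5, 0.1, 84.1]
wrist_force: [-16.1, 2.6, 11.5]
width: 0.337
```

```bash
python3 lid.py
```

```text
[-16.1   2.6  11.5] [  16.   25.    3.    1.  -66. -112.]
L 0.18627152631781796 nominal 0.1863866948041088 theta 102.614654160786 v -0.00021055084395735202
```

servo_tool(
  plan=[
    [[0, 0, 0.01], [0, 0, 0]],
    [[0, 0, 0.01], [0, 0, 0]],
    [[0, 0, 0.01], [0, 0, 0]],
    [[0, 0, 0.01], [0, 0, 0]],
    [[0, -0.1, 0.01], [0, 0, 0]],
    [[0, -0.25, 0.01], [0, 0, 0]],
    [[0, -0.4, 0.01], [0, 0, 0]],
    [[0, -0.5, -0.0], [0, 0, 0]],
  ],
  fingers=0,
)

```text
time: 12.3
tool_pos: [0.721, -0.0027, 0.3137]
ee_rot: [-91.9, 0.0, 84.1]
wrist_force: [-0.7, 0.1, 0.3]
width: 0.997
```

```bash
cat >> h.py <<'E'
def grip_pose(P,psi,tip=0,back=0): # P scoop_grip point world, psi scoop yaw deg, tip nose-down deg
    c,s=np.cos(np.radians(psi)),np.sin(np.radians(psi)); X0=np.array([c,s,0]); t=np.radians(tip)
    X=X0*np.cos(t)-Z*np.sin(t); z=X0*np.sin(t)+Z*np.cos(t)
    f=.5*X-.866025*z; j=.866025*X+.5*z
    return P-f*(.003+back), ori(j,f)
E
python3 - <<'E'
from h import *
s=r.read_state(); print(s['wrist_force'].round(1),s['width'])
a=grip_pose(np.array([.426,-.377,.075]),64.5,back=.12); print(a[0],rel(*a))
p,W,s=snap('top',3)
# lid angle from top: lid underside / inner face points
w=W[100:260,240:400].reshape(-1,3)-H; u,v,z=w@U,w@V,w[:,2]
m=(abs(v)<.09)&(z>.03)&(z<.16)&(u>-.03)&(u<.1)
print(m.sum(), np.polyfit(z[m],u[m],1) if m.sum()>20 else '')
c=w+H-C; m=(abs(c@U)<.09)&(abs(c@V)<.11)&(c[:,2]>.02)&(c[:,2]<.09); q=c[m]; print(np.histogram(q[:,2],bins=np.arange(.02,.09,.004)))
cv2.imwrite('pics/top3c.png',cv2.resize(p[90:290,220:540,::-1],(640,400)))
E
```

```text
[-0.7  0.1  0.3] 0.9966652302363112
[ 0.39952357 -0.43250899  0.18152108] ([-2.303, 0.616, 1.398], [-0.018, 0.109, -0.163])
2460 [-0.02495086  0.05188422]
(array([  83,  126,  378,  833, 2555, 1057,   90,  136,  261,   52,    6,
          4,    4,    2,    3,    2,    1]), array([0.02 , 0.024, 0.028, 0.032, 0.036, 0.04 , 0.044, 0.048, 0.052,
       0.056, 0.06 , 0.064, 0.068, 0.072, 0.076, 0.08 , 0.084, 0.088]))
```

View pics/top3c.png

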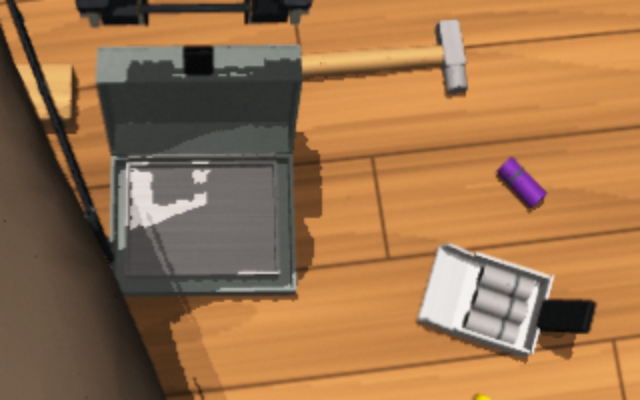

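servo_tool(
  plan=[
    [[-0.1, 0, 0.06], [0, 0, 0]],
    [[-0.21, 0, 0.13], [0, 0, 0]],
    [[-0.33, 0, 0.2], [0, 0, 0]],
    [[-0.46, 0, 0.28], [0, 0, 0]],
    [[-0.59, 0, 0.36], [0, 0, 0]],
    [[-0.72, 0, 0.44], [0, 0, 0]],
    [[-0.85, 0, 0.52], [0, 0, 0]],
    [[-0.98, 0, 0.6], [0, 0, 0]],
  ],
)

```text
time: 13.35
tool_pos: [0.5796, -0.1868, 0.3084]
ee_rot: [-91.8, 0.1, 84.0]
wrist_force: [0.4, 0.2, -0.5]
width: 0.995
```

servo_tool(
  plan=[
    [[-0.13, 0, 0.08], [-0.002, 0.014, -0.02]],
    [[-0.26, 0.0, 0.16], [-0.004, 0.028, -0.04]],
    [[-0.39, 0, 0.24], [-0.006, 0.04, -0.06]],
    [[-0.52, 0.03, 0.32], [-0.009, 0.054, -0.08]],
    [[-0.65, 0.08, 0.4], [-0.011, 0.07, -0.1]],
    [[-0.78, 0.12, 0.48], [-0.013, 0.08, -0.12]],
    [[-0.88, 0.15, 0.54], [-0.015, 0.095, -0.14]],
    [[-0.98, 0.2, 0.6], [-0.018, 0.109, -0.163]],
  ],
)

```text
time: 14.35
tool_pos: [0.4415, -0.3691, 0.2651]
ee_rot: [-90.0, -30.0, 64.4]
wrist_force: [0.2, 0.2, 0.1]
width: 1.002
```

```bash
python3 - <<'E'
from h import *
s=r.read_state(); print(s['joints'].round(0))
a=grip_pose(np.array([.426,-.377,.075]),64.5,back=.12); print(a[0],rel(*a))
p,W,s=snap('wrist',4)
hsv=cv2.cvtColor(p,cv2.COLOR_RGB2HSV)
f=W.reshape(-1,3); h=hsv.reshape(-1,3)
m=(f[:,2]>.012)&(f[:,2]<.12)&(np.hypot(f[:,0]-.45,f[:,1]+.32)<.17)
b=m&(h[:,2]<60)&(f[:,2]>.05); g=m&(h[:,1]<60)&~b
print(b.sum(),np.percentile(f[b],[2,50,98],axis=0),f[b].mean(0)); t=f[g]; R=cv2.minAreaRect((t[:,:2]*1000).astype(np.float32)); print(R,cv2.boxPoints(R))
E
```

```text
[-40.  18.   5. -29. -86. -71.]
[ 0.39952357 -0.43250899  0.18152108] ([-0.535, 0.174, 0.052], [0.0, -0.001, -0.0])
1167 [[ 0.40759569 -0.39394685  0.0521363 ]
 [ 0.42504131 -0.37710679  0.090852  ]
 [ 0.44542475 -0.35456541  0.09971342]] [ 0.42529237 -0.37597023  0.08446626]
((424.5982666015625, -282.67852783203125), (139.47396850585938, 177.76611328125), 63.583621978759766) [[ 313.9706  -305.5906 ]
 [ 473.1752  -384.6772 ]
 [ 535.22595 -259.76645]
 [ 376.02133 -180.67987]]
```

View pics/wrist4.png

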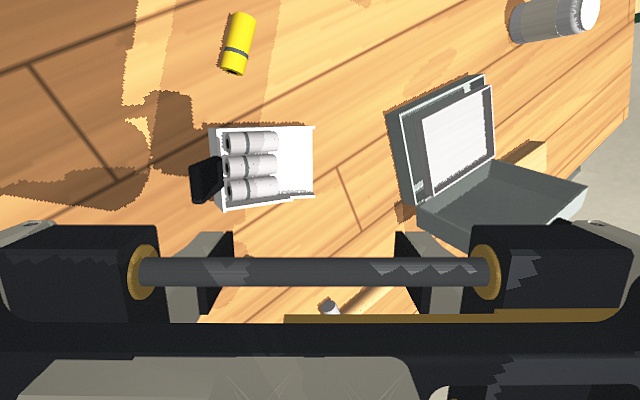

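```bash
python3 - <<'E'
from h import *
p=cv2.imread('pics/wrist4.png'); s=r.read_state(); _,d=r.read_camera('wrist'); W=cloud('wrist',d,s)
hsv=cv2.cvtColor(p,cv2.COLOR_BGR2HSV); M=np.zeros((400,640),bool); M[115:222,185:325]=1
f=W[M]; h=hsv[M]; b=(h[:,2]<60)&(f[:,2]>.055)
g=(h[:,1]<60)&(f[:,2]>.012)&(f[:,2]<.06)
R=cv2.minAreaRect((f[g][:,:2]*1000).astype(np.float32)); print(R); print(cv2.boxPoints(R))
gt=(h[:,1]<60)&(f[:,2]>.033)&(f[:,2]<.06); print('rim',np.percentile(f[gt],[50,98],axis=0))
psi=np.radians(64.5); X=np.array([np.cos(psi),np.sin(psi),0]); Y=np.array([-X[1],X[0],0])
q=f[b]-np.array([.426,-.377,.075]); x,y,z=q@X,q@Y,q[:,2]
print('tab y range',np.percentile(y,[2,50,98])); t=-.5*x+.866*z; n=.866*x+.5*z
print('along',np.percentile(t,[2,98]),'normal',np.percentile(n,[2,25,50,75,98]))
# width-direction yaw of tab: fit along y
mm=abs(t)<.02; 
c=f[b][mm]; mu=c.mean(0); print(np.linalg.svd(c-mu,full_matrices=False)[2], mu)
E
```

```text
((460.643798828125, -303.61407470703125), (142.2294158935547, 90.97400665283203), 65.46905517578125)
[[ 389.73685 -349.42426]
 [ 472.4993  -387.19525]
 [ 531.5508  -257.8039 ]
 [ 448.7883  -220.0329 ]]
rim [[ 0.42854008 -0.34305839  0.03832168]
 [ 0.51136557 -0.23825833  0.05892011]]
tab y range [-0.01246661  0.00320102  0.01674885]
along [-0.02462417  0.02603591] normal [-0.00315629  0.00225876  0.0068139   0.00736893  0.00782963]
[[ 0.21746966  0.45067924 -0.86579164]
 [-0.93369871  0.35455626 -0.04996583]
 [ 0.28445328  0.81925459  0.49790385]] [ 0.42439915 -0.3703485   0.07941226]
```

```bash
python3 - <<'E'
from h import *
P=np.array([.4251,-.3755,.0755]);a=grip_pose(P,66,back=.10); b=grip_pose(P,66); print(rel(*a)); print(rel(*b,*a))
E
```

```text
([-0.514, 0.267, 0.043], [0.004, -0.01, 0.0])
([0.0, 0.5, 0.0], [0.0, 0.0, 0.0])
```

servo_tool(
  plan=[
    [[-0.1, 0, 0.01], [0, 0, 0]],
    [[-0.22, 0.03, 0.02], [0.002, -0.005, 0]],
    [[-0.35, 0.1, 0.03], [0.004, -0.01, 0]],
    [[-0.46, 0.18, 0.04], [0.004, -0.01, 0]],
    [[-0.514, 0.24, 0.043], [0.004, -0.01, 0]],
    [[-0.514, 0.267, 0.043], [0.004, -0.01, 0]],
    [[-0.514, 0.267, 0.043], [0.004, -0.01, 0]],
    [[-0.514, 0.267, 0.043], [0.004, -0.01, 0]],
  ],
)

```text
time: 15.45
tool_pos: [0.4084, -0.4207, 0.1684]
ee_rot: [-90.3, -29.8, 66.6]
wrist_force: [1.0, -1.1, 0.6]
width: 1.002
```

servo_tool(
  plan=[
    [[0, 0.08, 0], [0, 0, 0]],
    [[0, 0.16, 0], [0, 0, 0]],
    [[0, 0.24, 0], [0, 0, 0]],
    [[0, 0.32, 0], [0, 0, 0]],
    [[0, 0.4, 0], [0, 0, 0]],
    [[0, 0.46, 0], [0, 0, 0]],
    [[0, 0.5, 0], [0, 0, 0]],
    [[0, 0.5, 0], [0, 0, 0]],
  ],
)

```text
time: 16.45
tool_pos: [0.4279, -0.3748, 0.0801]
ee_rot: [-90.1, -29.9, 66.5]
wrist_force: [-0.5, -0.5, -1.0]
width: 1.001
```

```bash
python3 - <<'E'
from h import *
P=np.array([.4251,-.3755,.0755]);b=grip_pose(P,66); print(b[0],rel(*b)); p,W,s=snap('wrist',5)
E
```

```text
[ 0.4244899  -0.37687032  0.07809808] ([-0.019, 0.001, 0.011], [-0.001, 0.002, -0.001])
```

View pics/wrist5.png

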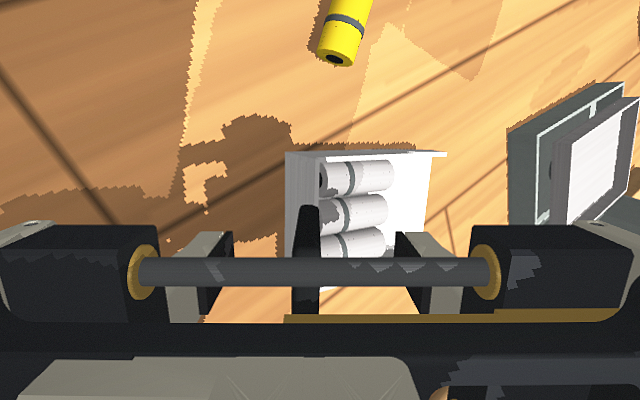

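servo_tool(
  plan=[
    [[-0.015, 0, 0.011], [0, 0, 0]],
    [[-0.015, 0, 0.011], [0, 0, 0]],
    [[-0.015, 0, 0.011], [0, 0, 0]],
    [[-0.015, 0, 0.011], [0, 0, 0]],
    [[-0.015, 0, 0.011], [0, 0, 0]],
    [[-0.015, 0, 0.011], [0, 0, 0]],
    [[-0.015, 0, 0.011], [0, 0, 0]],
    [[-0.015, 0, 0.011], [0, 0, 0]],
  ],
  fingers=1,
  force=20,
)

```text
time: 17.5
tool_pos: [0.4249, -0.3766, 0.0791]
ee_rot: [-90.2, -29.9, 66.5]
wrist_force: [0.7, 0.2, -0.7]
width: 0.152
```

servo_tool(
  plan=[
    [[-0.015, 0, 0], [0, 0, 0]],
    [[-0.015, 0, 0], [0, 0, 0]],
    [[-0.015, 0, 0], [0, 0, 0]],
    [[-0.015, 0, 0], [0, 0, 0]],
    [[-0.015, 0, 0], [0, 0, 0]],
    [[-0.015, 0, 0], [0, 0, 0]],
    [[-0.015, 0, 0], [0, 0, 0]],
    [[-0.015, 0, 0], [0, 0, 0]],
  ],
  force=50,
)

```text
time: 18.5
tool_pos: [0.4248, -0.3775, 0.0788]
ee_rot: [-90.2, -30.0, 66.5]
wrist_force: [3.2, 4.8, 9.0]
width: 0.135
```

```bash
python3 - <<'E'
from h import *
s=r.read_state(); print(s['tool_pos'],s['ee_rot'],s['wrist_force'],s['width']*88)
E
```

```text
[ 0.42477633 -0.37752294  0.07878143] [-90.21006774 -30.02841036  66.52228308] [3.21179488 4.82495003 9.03849076] 11.876186852325624
```

servo_tool(
  plan=[
    [[0.01, -0.017, 0], [0, 0, 0]],
    [[0.03, -0.052, 0], [0, 0, 0]],
    [[0.05, -0.087, 0], [0, 0, 0]],
    [[0.075, -0.13, 0], [0, 0, 0]],
    [[0.1, -0.173, 0], [0, 0, 0]],
    [[0.125, -0.217, 0], [0, 0, 0]],
    [[0.15, -0.26, 0], [0, 0, 0]],
    [[0.15, -0.26, 0], [0, 0, 0]],
  ],
)

```text
time: 19.5
tool_pos: [0.4241, -0.3792, 0.1388]
ee_rot: [-90.3, -29.8, 66.6]
wrist_force: [0.3, -0.4, -5.0]
width: 0.137
```

```bash
cat >> h.py <<'E'
# scoop pose from tool pose; dz: grip point offset along tab seen at the grasp
def scoop_now(off=np.array([0,0,0.])):
    p,R=cur(); f,j=R[:,1],R[:,0]; X=.866025*j+.5*f; z=.5*j-.866025*f; Y=R[:,2]
    G=p+.003*f; S=np.c_[X,Y,z]; O=G-S@(np.array([-.0675,0,.0762])+off); return O,S
E
python3 - <<'E'
from h import *
np.set_printoptions(precision=4,suppress=True)
O,S=scoop_now(); s=r.read_state(); print(O,S[:,0],s['wrist_force'],s['width']*88,s['ft_torque'])
for n in ('scene','top'):
    p,W,s=snap(n,6); q=(W-O)@S; h=cv2.cvtColor(p,cv2.COLOR_RGB2HSV)
    x,y,z=[q[...,i] for i in range(3)]
    m=(abs(y)<.04)&(x>.052)&(x<.085)&(abs(z-.01)<.02)&(h[...,1]<80)
    print(n,'ramp',m.sum(),np.polyfit(x[m],z[m],1) if m.sum()>10 else '',(np.median(z[m]-(x[m]-.045)*np.tan(np.radians(20))) if m.sum() else ''))
    for k in (1,-1):
        mm=(abs(y-k*.045)<.006)&(abs(x)<.04)&(z>.03)&(z<.045); print('wall',k,mm.sum(),np.polyfit(x[mm],z[mm],1) if mm.sum()>10 else '')
    g=(h[...,1]<70)&(x>-.06)&(x<.12)&(abs(y)<.07)&(z>-.01)&(z<.06)&(W[...,2]>.04)
    R=cv2.minAreaRect((np.c_[x[g],y[g]]*1000).astype(np.float32)); print(R)
E
```

```text
[ 0.4519 -0.3163  0.0597] [ 0.4002  0.9164 -0.0032] [ 0.2781 -0.4375 -4.9975] 12.049656388825891 [-2.6708  1.1437  0.0143]
scene ramp 281 [ 0.3232 -0.0104] 0.0023041115478497232
wall 1 60 [-0.0057  0.0334]
wall -1 80 [-0.0051  0.0345]
((14.853492736816406, -3.6306533813476562), (97.76184844970703, 143.1206817626953), 89.02486419677734)
top ramp 492 [ 0.3494 -0.0125] 0.0028620506370621826
wall 1 76 [-0.003  0.035]
wall -1 79 [0.0127 0.0353]
((15.855781555175781, -2.1575965881347656), (140.01803588867188, 93.59310150146484), 0.0842515379190445)
```

```bash
cat >> h.py <<'E'
def scoop_pose(lip,tip=0,psi=84.15): # tool pose for lip at case (u,v,z)
    t=np.radians(tip); X0=np.array([np.cos(np.radians(psi)),np.sin(np.radians(psi)),0])
    X=X0*np.cos(t)-Z*np.sin(t); z=X0*np.sin(t)+Z*np.cos(t)
    L=C+U*lip[0]+V*lip[1]+Z*lip[2]
    G=L+X*(-.0675-.0854)+z*(.0762-.0147); return grip_pose(G,psi,tip)
def where(v=1):
    O,S=scoop_now(); L=O+S@np.array([.0854,0,.0147])-C; s=r.read_state()
    print('lip u,v,z',(np.array([L@U,L@V,L[2]])*1000).round(1),'pitch',np.degrees(np.arcsin(-S[2,0])).round(2),'F',s['wrist_force'].round(1),'t',s['time'])
E
python3 - <<'E'
from h import *
where(); a=scoop_pose((0,-.067,.092)); print(a[0],rel(*a)); print('joints',r.read_state()['joints'].round(0))
E
```

```text
lip u,v,z [ -78.  -257.4   73.2] pitch 0.13 F [ 0.6 -0.9 -5.1] t 19.6
[ 0.56685055 -0.20949302  0.15609808] ([0.966, 0.449, -0.318], [0.05, -0.085, -0.001])
joints [-42.  25.  -2. -29. -75. -61.]
```

servo_tool(
  plan=[
    [[0.03, 0.0, -0.01], [0.0, -0.0, 0]],
    [[0.1, 0.03, -0.03], [0.005, -0.008, 0]],
    [[0.18, 0.08, -0.06], [0.012, -0.02, 0]],
    [[0.28, 0.13, -0.09], [0.02, -0.034, 0]],
    [[0.38, 0.18, -0.13], [0.026, -0.045, 0]],
    [[0.5, 0.23, -0.17], [0.032, -0.056, 0]],
    [[0.61, 0.28, -0.2], [0.04, -0.068, 0]],
    [[0.71, 0.33, -0.23], [0.05, -0.085, -0.001]],
  ],
)

```text
time: 20.6
tool_pos: [0.5296, -0.252, 0.1513]
ee_rot: [-90.0, -30.0, 84.4]
wrist_force: [0.3, -0.6, -5.8]
width: 0.136
```

```bash
python3 - <<'E'
from h import *
where(); a=scoop_pose((0,-.067,.075)); print(a[0],rel(*a)); print('joints',r.read_state()['joints'].round(0))
E
```

```text
lip u,v,z [ -33.5 -113.    87.3] pitch -0.03 F [ 0.3 -0.6 -5.8] t 20.6
[ 0.56685055 -0.20949302  0.13909808] ([0.168, 0.168, -0.165], [-0.001, 0.001, 0.0])
joints [-25.  26.   1. -29. -78. -61.]
```

servo_tool(
  plan=[
    [[0.05, 0.02, -0.05], [0, 0, 0]],
    [[0.1, 0.06, -0.1], [0, 0, 0]],
    [[0.14, 0.1, -0.14], [0, 0, 0]],
    [[0.165, 0.13, -0.165], [0, 0, 0]],
    [[0.168, 0.15, -0.165], [0, 0, 0]],
    [[0.168, 0.168, -0.165], [0, 0, 0]],
    [[0.168, 0.168, -0.165], [0, 0, 0]],
    [[0.168, 0.168, -0.165], [0, 0, 0]],
  ],
)

```text
time: 21.6
tool_pos: [0.5657, -0.2123, 0.139]
ee_rot: [-90.0, -30.0, 84.1]
wrist_force: [1.1, 0.6, -5.1]
width: 0.137
```

```bash
python3 - <<'E'
from h import *
where()
for n in ('top','scene'):
    p,W,s=snap(n,7); c=(W-C); u,v,z=c@U,c@V,c[...,2]; h=cv2.cvtColor(p,cv2.COLOR_RGB2HSV)
    for nm,m in (('far wall +v',(abs(u)<.05)&(abs(v-.0835)<.006)),('+u wall',(abs(v)<.06)&(abs(u-.0635)<.006)),('-u wall',(abs(v)<.06)&(abs(u+.0635)<.006)),('floor',(abs(u)<.05)&(abs(v-.03)<.03))):
        q=z[m&(z<.08)&(z>.025)]; print(n,nm,len(q),np.percentile(q,[10,50,80,90,97]).round(4) if len(q)>5 else '')
    O,S=scoop_now(); q=(W-O)@S; x,y,zz=[q[...,i] for i in range(3)]
    m=(abs(y)<.04)&(x>.052)&(x<.082)&(abs(zz-.01)<.02); print('ramp',m.sum(),np.polyfit(x[m],zz[m],1))
    if n=='top':
        m=(abs(y)<.03)&(x>.07)&(x<.1)&(zz>.008)&(zz<.03); print('lip x max',np.percentile(x[m],[95,99])); cv2.imwrite('pics/top7c.png',cv2.resize(p[120:280,230:430,::-1],(750,600)))
E
```

```text
lip u,v,z [ -0.8 -69.9  75. ] pitch -0.01 F [ 1.1  0.6 -5.1] t 21.6
top far wall +v 179 [0.0368 0.0404 0.0528 0.0544 0.0563]
top +u wall 247 [0.037  0.0436 0.0525 0.0539 0.0555]
top -u wall 213 [0.0381 0.0474 0.0536 0.0547 0.0562]
top floor 1155 [0.0363 0.0387 0.0404 0.0415 0.0425]
ramp 445 [ 0.36241954 -0.01280505]
lip x max [0.08546333 0.08594216]
scene far wall +v 66 [0.036  0.0428 0.0515 0.0527 0.0537]
scene +u wall 0 
scene -u wall 230 [0.0361 0.0439 0.0505 0.0528 0.0543]
scene floor 314 [0.035  0.0376 0.0393 0.04   0.0409]
ramp 291 [ 0.33153499 -0.01141253]
```

View pics/top7c.png

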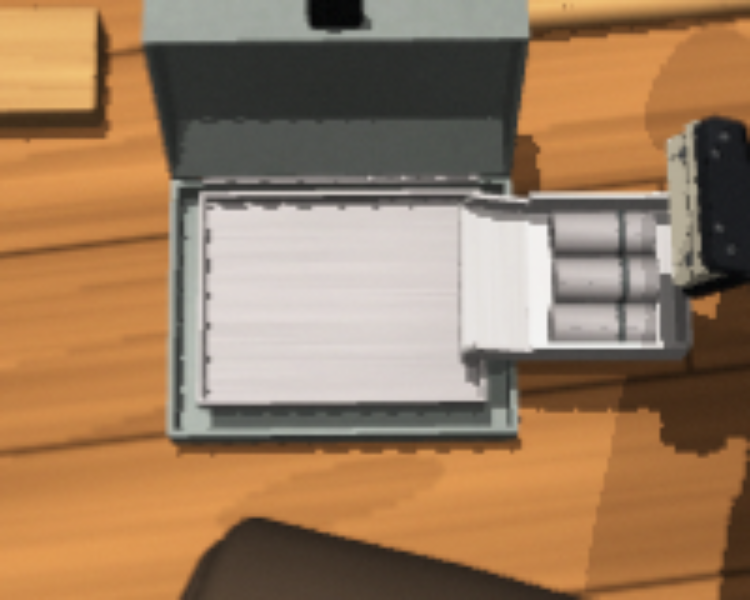

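```bash
python3 - <<'E'
from h import *
for n in ('top','scene'):
    p,d=r.read_camera(n); W=cloud(n,d); c=W-C; u,v,z=c@U,c@V,c[...,2]
    m=(v>-.2)&(v<-.12)&(z>.088)&(z<.105); h=np.histogram(u[m],bins=np.arange(-.06,.061,.005)); print(n,'walls',h[0])
    m=(abs(v)<.06)&(z>.049)&(z<.058); h=np.histogram(u[m],bins=np.arange(-.08,.081,.005)); print('rim u',h[0])
    m=(abs(u)<.05)&(z>.049)&(z<.058)&(v>0); print('rim v',np.histogram(v[m],bins=np.arange(.06,.1,.004))[0])
E
```

```text
top walls [ 0  0 10 80 14 31 45 43 11  1 14 54 44 21  0  6 36 45 42  7 33 64  0  0]
rim u [ 0  0 39 57  0  0  0  0  0  0  0  0  0  0  0  0  0  0  0  0  0  0  0  0
  0  0  0  0 88  1  0  0]
rim v [ 0  0  0  0  0 40 10  0  0  0]
scene walls [ 0  0  2 57 17  0 11 16  7  0  1 17 23 16  1  5  5 19 27 16  9 85  0  0]
rim u [ 0  0  9 55  5  0  0  0  0  0  0  0  0  0  0  0  0  0  0  0  0  0  0  0
  0  0  0  0  0  0  0  0]
rim v [ 0  0  0  0  0 12  9  0  0  0]
```

servo_tool(
  plan=[
    [[0.01, 0.007, 0.005], [0, 0, 0]],
    [[0.008, 0.017, 0.01], [0, 0, 0]],
    [[0.003, 0.026, 0.01], [0, 0, 0]],
    [[-0.002, 0.035, 0.01], [0, 0, 0]],
    [[-0.007, 0.043, 0.01], [0, 0, 0]],
    [[-0.012, 0.052, 0.01], [0, 0, 0]],
    [[-0.017, 0.06, 0.01], [0, 0, 0]],
    [[-0.017, 0.06, 0.01], [0, 0, 0]],
  ],
)

```text
time: 22.8
tool_pos: [0.5641, -0.2086, 0.1266]
ee_rot: [-90.0, -30.0, 84.1]
wrist_force: [-0.1, -0.6, -3.5]
width: 0.136
```

```bash
python3 -c "
from h import *
where()"
```

```text
lip u,v,z [ -2.9 -66.4  62.6] pitch -0.02 F [-0.1 -0.6 -3.5] t 22.8
```

servo_tool(
  plan=[
    [[-0.001, 0.001, 0], [0, 0, 0]],
    [[-0.001, 0.002, 0], [0, 0, 0]],
    [[-0.002, 0.003, 0], [0, 0, 0]],
    [[-0.002, 0.004, 0], [0, 0, 0]],
    [[-0.003, 0.005, 0], [0, 0, 0]],
    [[-0.003, 0.006, 0], [0, 0, 0]],
    [[-0.004, 0.007, 0], [0, 0, 0]],
    [[-0.004, 0.007, 0], [0, 0, 0]],
  ],
)

```text
time: 23.8
tool_pos: [0.5641, -0.2087, 0.1252]
ee_rot: [-90.0, -30.0, 84.2]
wrist_force: [-0.5, -0.1, -4.5]
width: 0.132
```

```bash
python3 -c "
from h import *
where();print(r.read_state()['ft_torque'])"
```

```text
lip u,v,z [ -2.8 -66.4  61.1] pitch -0.01 F [-0.5 -0.1 -4.5] t 23.8
[-2.86350942  0.31786139  0.0313654 ]
```

Not yet in contact; another 1.5 mm.

servo_tool(
  plan=[
    [[-0.001, 0.001, 0], [0, 0, 0]],
    [[-0.001, 0.002, 0], [0, 0, 0]],
    [[-0.002, 0.003, 0], [0, 0, 0]],
    [[-0.002, 0.004, 0], [0, 0, 0]],
    [[-0.003, 0.005, 0], [0, 0, 0]],
    [[-0.003, 0.006, 0], [0, 0, 0]],
    [[-0.004, 0.007, 0], [0, 0, 0]],
    [[-0.004, 0.007, 0], [0, 0, 0]],
  ],
)

```text
time: 24.8
tool_pos: [0.5642, -0.2087, 0.124]
ee_rot: [-90.0, -30.0, 84.2]
wrist_force: [-0.0, -1.2, 0.2]
width: 0.135
```

```bash
python3 -c "
from h import *
where();print(r.read_state()['ft_torque'])"
```

```text
lip u,v,z [ -2.7 -66.5  59.9] pitch -0.02 F [-0.  -1.2  0.2] t 24.8
[-1.82641065  0.4415686   0.15224609]
```

```bash
python3 - <<'E'
from h import *
u=-.003
def seq(A,B,n=8):
    a=scoop_pose((u,*A[:2]),A[2])
    for k in range(1,n+1):
        t=k/n; q=[A[i]+(B[i]-A[i])*t for i in range(3)]; b=scoop_pose((u,*q[:2]),q[2]); print(rel(*b,*a))
    print()
seq((-.0665,.060,0),(-.0665,.062,16)); seq((-.0665,.062,16),(-.016,.061,26)); seq((-.016,.061,26),(-.016,.061,46)); seq((-.016,.061,46),(-.016,.061,76))
E
```

```text
([0.024, -0.018, -0.0], [0.0, -0.0, 0.011])
([0.049, -0.036, -0.0], [-0.0, -0.0, 0.022])
([0.074, -0.053, 0.0], [0.0, -0.0, 0.033])
([0.1, -0.069, -0.0], [-0.0, 0.0, 0.044])
([0.126, -0.084, -0.0], [0.0, -0.0, 0.056])
([0.153, -0.098, -0.0], [0.0, -0.0, 0.067])
([0.18, -0.111, -0.0], [0.0, -0.0, 0.078])
([0.208, -0.123, -0.0], [0.0, 0.0, 0.089])

([0.045, -0.003, -0.0], [-0.0, -0.0, 0.007])
([0.09, -0.005, -0.0], [-0.0, -0.0, 0.014])
([0.136, -0.007, -0.0], [0.0, -0.0, 0.021])
([0.182, -0.009, 0.0], [-0.0, -0.0, 0.028])
([0.228, -0.01, 0.0], [0.0, -0.0, 0.035])
([0.274, -0.011, 0.0], [0.0, -0.0, 0.042])
([0.32, -0.012, 0.0], [0.0, -0.0, 0.049])
([0.367, -0.012, 0.0], [-0.0, 0.0, 0.056])

([0.029, -0.022, 0.0], [-0.0, -0.0, 0.014])
([0.06, -0.042, -0.0], [-0.0, -0.0, 0.028])
([0.091, -0.061, -0.0], [-0.0, -0.0, 0.042])
([0.123, -0.078, 0.0], [-0.0, -0.0, 0.056])
([0.156, -0.094, 0.0], [0.0, -0.0, 0.069])
([0.189, -0.109, 0.0], [-0.0, -0.0, 0.083])
([0.223, -0.122, -0.0], [-0.0, -0.0, 0.097])
([0.258, -0.134, 0.0], [-0.0, -0.0, 0.111])

([0.044, -0.032, 0.0], [0.0, -0.0, 0.021])
([0.091, -0.061, -0.0], [0.0, -0.0, 0.042])
([0.139, -0.086, 0.0], [0.0, 0.0, 0.062])
([0.189, -0.109, -0.0], [0.0, -0.0, 0.083])
([0.24, -0.128, 0.0], [-0.0, -0.0, 0.104])
([0.293, -0.144, -0.0], [0.0, -0.0, 0.125])
([0.346, -0.156, 0.0], [0.0, -0.0, 0.146])
([0.4, -0.165, -0.0], [0.0, 0.0, 0.167])
```

servo_tool(
  plan=[
    [[0.024, -0.018, 0], [0, 0, 0.011]],
    [[0.049, -0.036, 0], [0, 0, 0.022]],
    [[0.074, -0.053, 0], [0, 0, 0.033]],
    [[0.1, -0.069, 0], [0, 0, 0.044]],
    [[0.126, -0.084, 0], [0, 0, 0.056]],
    [[0.153, -0.098, 0], [0, 0, 0.067]],
    [[0.18, -0.111, 0], [0, 0, 0.078]],
    [[0.208, -0.123, 0], [0, 0, 0.089]],
  ],
)

```text
time: 25.8
tool_pos: [0.5665, -0.1843, 0.1662]
ee_rot: [-90.0, -13.9, 84.2]
wrist_force: [0.4, 0.1, -5.6]
width: 0.137
```

servo_tool(
  plan=[
    [[0.045, -0.003, 0], [0, 0, 0.007]],
    [[0.09, -0.005, 0], [0, 0, 0.014]],
    [[0.136, -0.007, 0], [0, 0, 0.021]],
    [[0.182, -0.009, 0], [0, 0, 0.028]],
    [[0.228, -0.01, 0], [0, 0, 0.035]],
    [[0.274, -0.011, 0], [0, 0, 0.042]],
    [[0.32, -0.012, 0], [0, 0, 0.049]],
    [[0.367, -0.012, 0], [0, 0, 0.056]],
  ],
)

```text
time: 26.8
tool_pos: [0.5734, -0.1138, 0.1858]
ee_rot: [-90.0, -3.9, 84.2]
wrist_force: [0.2, 0.4, -5.7]
width: 0.138
```

```bash
python3 -c "
from h import *
where();print(r.read_state()['ft_torque'],r.read_state()['joints'].round(0))"
```

```text
lip u,v,z [ -3.3 -15.1  60.3] pitch 26.12 F [ 0.2  0.4 -5.7] t 26.8
[-0.50562083  0.05645513  0.01665876] [  5.  15. -14.  -4. -60. -99.]
```

servo_tool(
  plan=[
    [[0.029, -0.022, 0], [0, 0, 0.014]],
    [[0.06, -0.042, 0], [0, 0, 0.028]],
    [[0.091, -0.061, 0], [0, 0, 0.042]],
    [[0.123, -0.078, 0], [0, 0, 0.056]],
    [[0.156, -0.094, 0], [0, 0, 0.069]],
    [[0.189, -0.109, 0], [0, 0, 0.083]],
    [[0.223, -0.122, 0], [0, 0, 0.097]],
    [[0.258, -0.134, 0], [0, 0, 0.111]],
  ],
)

```text
time: 27.8
tool_pos: [0.5785, -0.0644, 0.2161]
ee_rot: [-90.0, 16.1, 84.2]
wrist_force: [0.5, -0.8, -5.2]
width: 0.137
```

```bash
python3 -c "
from h import *
where();print(r.read_state()['ft_torque'],r.read_state()['joints'].round(0))
p,W,s=snap('top',8); q,W,s=snap('scene',8)
o=np.hstack([cv2.resize(p[130:270,240:380,::-1],(400,400)),cv2.resize(q[130:270,250:390,::-1],(400,400))]); cv2.imwrite('pics/c8.png',o)"
```

```text
lip u,v,z [ -3.2 -15.   60.4] pitch 46.1 F [ 0.5 -0.8 -5.2] t 27.8
[ 1.36210478 -0.1180678  -0.04035216] [  22.   14.  -21.   16.  -63. -126.]
```

View pics/c8.png

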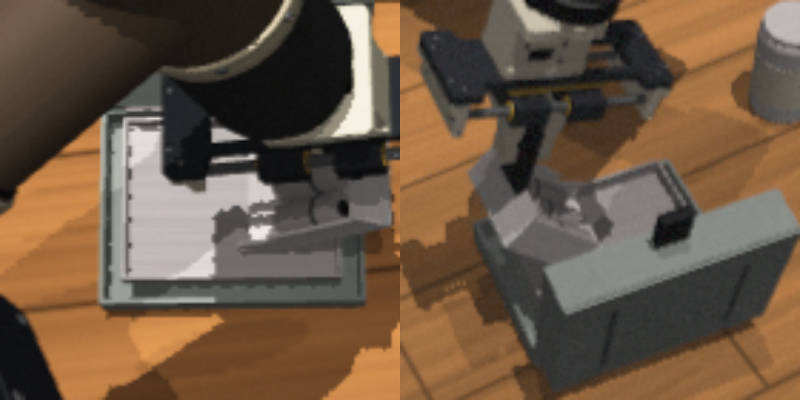

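servo_tool(
  plan=[
    [[0.022, -0.017, 0], [0, 0, 0.01]],
    [[0.044, -0.032, 0], [0, 0, 0.021]],
    [[0.067, -0.047, 0], [0, 0, 0.031]],
    [[0.091, -0.061, 0], [0, 0, 0.042]],
    [[0.115, -0.074, 0], [0, 0, 0.052]],
    [[0.139, -0.086, 0], [0, 0, 0.062]],
    [[0.164, -0.098, 0], [0, 0, 0.073]],
    [[0.189, -0.109, 0], [0, 0, 0.083]],
  ],
)

```text
time: 28.9
tool_pos: [0.5832, -0.0228, 0.2265]
ee_rot: [-90.0, 31.1, 84.2]
wrist_force: [0.6, -1.1, -2.6]
width: 0.136
```

```bash
cat > look.py <<'E'
import sys
from h import *
where();print(r.read_state()['joints'].round(0))
for n in ('top','scene'):
    p,W,s=snap(n,sys.argv[1]); c=W-C; u,v,z=c@U,c@V,c[...,2]
    # height map in tray: what stands over the floor
    m=(abs(u)<.06)&(abs(v)<.082)&(z>.044)&(z<.14)
    hm=np.full((12,17),0)
    iu=((u[m]+.06)/.01).astype(int).clip(0,11); iv=((v[m]+.085)/.01).astype(int).clip(0,16)
    np.maximum.at(hm,(iu,iv),(z[m]*1000).astype(int)); print(n); print(hm)
E
python3 look.py 9
```

```text
lip u,v,z [ -2.8 -15.6  60.4] pitch 61.13 F [ 0.6 -1.1 -2.6] t 28.9
[  31.   19.  -22.   26.  -71. -140.]
top
[[  0   0   0   0   0   0   0   0   0   0   0   0   0   0   0   0   0]
 [  0 135 135 137 138 139 118  91  84  73  63  53   0   0   0   0  44]
 [  0   0   0   0   0  86  97  97  91  79  76  62   0   0   0   0   0]
 [  0   0 107 109  89  88  96  97  90  79  71  62   0   0   0   0   0]
 [  0   0 109 106  89  84  92  94  83  77  69  61   0  44   0   0   0]
 [  0   0 111 107  91  86  96  96  90  82  71  63   0   0   0   0   0]
 [  0   0 105 104  89  84  96  96  85  79  70  61   0   0   0   0   0]
 [  0   0   0   0  82  80   0  76  79   0   0   0   0   0   0   0   0]
 [  0   0   0   0   0   0   0   0  85   0   0   0   0   0   0   0   0]
 [  0   0   0   0   0   0   0   0   0   0   0   0   0   0   0   0   0]
 [  0   0   0   0   0   0   0   0   0   0   0   0   0   0   0   0   0]
 [  0   0   0   0   0   0   0   0   0   0   0   0   0   0   0   0   0]]
scene
[[ 52  47   0   0   0   0   0   0   0   0   0   0  53   0   0   0   0]
 [ 54   0   0   0   0 114 116  86  80   0   0   0   0   0   0   0  51]
 [ 51   0   0   0   0   0  96  92  83  76   0  60   0   0   0   0   0]
 [ 51   0   0   0   0   0  93  94  86  80  70  62   0   0   0   0  56]
 [ 53   0   0   0   0   0  92  91  83  76  65  58   0   0   0   0  52]
 [ 53   0   0   0   0   0  93  93  88  79  70  60   0   0   0   0   0]
 [ 49   0   0   0   0   0  95  95  87  78  70  63   0   0   0   0   0]
 [  0   0   0   0   0   0   0  79  71  70  62  58   0   0   0   0   0]
 [ 52   0   0   0   0   0   0  93  86  80  66   0   0   0   0   0   0]
 [  0   0   0   0   0   0   0  96  87   0   0   0   0   0   0   0   0]
 [  0 138 139 137 139 134 121   0   0   0   0   0   0   0   0   0   0]
 [  0   0   0   0   0   0   0   0   0   0   0   0   0   0   0   0   0]]
```

```bash
python3 - <<'E'
from h import *
u=-.003
def seq(A,B,n=8):
    a=scoop_pose((u,*A[:2]),A[2])
    for k in range(2,n+1,2):
        t=k/n; q=[A[i]+(B[i]-A[i])*t for i in range(3)]; b=scoop_pose((u,*q[:2]),q[2]); print(rel(*b,*a))
    print()
seq((-.0155,.0604,61),(-.060,.061,68))
E
```

```text
([-0.028, 0.013, -0.0], [-0.0, -0.0, 0.01])
([-0.055, 0.026, 0.0], [0.0, -0.0, 0.019])
([-0.081, 0.04, 0.0], [0.0, 0.0, 0.029])
([-0.108, 0.055, 0.0], [0.0, 0.0, 0.039])
```

servo_tool(
  plan=[
    [[-0.014, 0.006, 0], [0, 0, 0.005]],
    [[-0.028, 0.013, 0], [0, 0, 0.01]],
    [[-0.042, 0.02, 0], [0, 0, 0.015]],
    [[-0.055, 0.026, 0], [0, 0, 0.019]],
    [[-0.068, 0.033, 0], [0, 0, 0.024]],
    [[-0.081, 0.04, 0], [0, 0, 0.029]],
    [[-0.095, 0.047, 0], [0, 0, 0.034]],
    [[-0.108, 0.055, 0], [0, 0, 0.039]],
  ],
)

```text
time: 30.0
tool_pos: [0.5807, -0.0474, 0.2283]
ee_rot: [-90.0, 38.1, 84.2]
wrist_force: [-0.4, 0.2, -3.0]
width: 0.135
```

```bash
python3 look.py 10
```

```text
lip u,v,z [ -2.7 -60.6  61.1] pitch 68.07 F [-0.4  0.2 -3. ] t 30.0
[  31.   20.  -25.   31.  -73. -144.]
top
[[  0   0   0   0   0   0   0   0   0   0   0   0   0   0  44   0   0]
 [137 135 125  88  78  61  59  61  59  59   0   0   0   0   0  44   0]
 [  0  74  74   0  67  69  67  67  67  67  61   0   0   0   0   0   0]
 [ 89  83  72   0  66  66  66  69  68  65  65   0   0   0   0   0  44]
 [ 92  84  73   0  65  66  63  62  63  63  53   0  44   0   0   0   0]
 [ 91  82  70   0  67  69  67  67  67  69  65   0   0   0  44   0   0]
 [ 92  84  74   0  67  63  65  63  68  65  61  44   0   0   0   0   0]
 [ 85  82  71   0   0  54   0   0   0   0   0   0   0   0   0   0   0]
 [  0   0   0   0   0  56  54   0   0   0   0   0   0   0   0   0   0]
 [  0   0   0   0   0   0  61   0   0   0   0   0   0   0   0   0   0]
 [  0   0   0   0   0   0   0   0   0   0   0   0   0   0   0   0   0]
 [  0   0   0   0   0   0   0   0   0   0   0   0   0   0   0   0   0]]
scene
[[  0   0   0   0   0  50  50  54  49  53  48  45  54  51  51  54  47]
 [  0   0 114  79  76   0   0   0   0   0   0   0   0   0   0   0   0]
 [  0   0   0   0  64  63  63  62  62  63  63   0   0   0   0   0   0]
 [  0   0   0   0  65  65  65  65  66  66  62   0   0   0   0   0  56]
 [  0   0   0   0  62  64  65  65  62  60  57   0   0   0   0   0  50]
 [  0   0   0   0  64  64  65  63  63  64  60   0   0   0   0   0   0]
 [ 50   0   0   0  64  65  66  65  64  63  62   0   0   0   0   0   0]
 [  0   0   0   0  54  52  55  59  58  52   0   0   0   0   0   0   0]
 [ 52   0   0   0   0   0   0   0   0   0   0   0   0   0   0   0   0]
 [ 50   0   0   0   0   0   0   0   0   0   0   0   0   0   0   0   0]
 [138 138 124   0   0   0   0   0   0   0   0   0   0   0   0   0   0]
 [  0   0   0   0   0   0   0   0   0   0   0   0   0   0   0   0   0]]
```

```bash
python3 - <<'E'
from h import *
a=scoop_pose((0,-.0605,.0611),68); print(rel(*scoop_pose((0,-.0605,.065),77),*a))
p=cv2.imread('pics/top10.png');q=cv2.imread('pics/scene10.png')
cv2.imwrite('pics/c10.png',np.hstack([cv2.resize(p[130:270,240:380],(400,400)),cv2.resize(q[130:270,250:390],(400,400))]))
E
```

```text
([0.098, -0.087, -0.0], [-0.0, -0.0, 0.05])
```

View pics/c10.png

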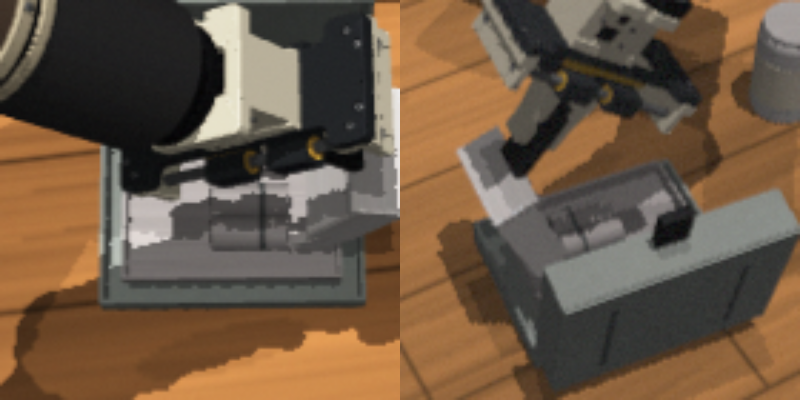

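servo_tool(
  plan=[
    [[0.024, -0.021, 0], [0, 0, 0.012]],
    [[0.049, -0.043, 0], [0, 0, 0.025]],
    [[0.073, -0.065, 0], [0, 0, 0.037]],
    [[0.098, -0.087, 0], [0, 0, 0.05]],
    [[0.098, -0.087, 0], [0, 0, 0.05]],
    [[0.098, -0.087, 0], [0, 0, 0.05]],
    [[0.098, -0.087, 0], [0, 0, 0.05]],
    [[0.098, -0.087, 0], [0, 0, 0.05]],
  ],
)

```text
time: 31.1
tool_pos: [0.5833, -0.0216, 0.2302]
ee_rot: [-90.0, 47.0, 84.1]
wrist_force: [0.0, -0.9, -3.1]
width: 0.134
```

```bash
python3 - <<'E'
from h import *
where(); print(r.read_state()['joints'].round(0), r.read_state()['ft_torque'].round(2))
u=-.003
A=(-.0605,.065,77); 
for B in ((-.08,.12,60),(-.13,.13,30),):
    a=scoop_pose((u,*A[:2]),A[2])
    for k in (2,4,6,8):
        q=[A[i]+(B[i]-A[i])*k/8 for i in range(3)]; print(rel(*scoop_pose((u,*q[:2]),q[2]),*a))
    A=B; print()
E
```

```text
lip u,v,z [ -2.8 -60.5  65.3] pitch 76.99 F [ 0.  -0.9 -3.1] t 31.1
[  35.   24.  -24.   34.  -79. -149.] [ 3.2  -0.38 -0.02]
([-0.115, 0.01, 0.0], [0.0, -0.0, -0.024])
([-0.226, 0.024, 0.0], [0.0, 0.0, -0.047])
([-0.335, 0.041, 0.0], [0.0, 0.0, -0.071])
([-0.439, 0.061, 0.0], [-0.0, 0.0, -0.094])

([-0.143, 0.092, 0.0], [-0.0, 0.0, -0.042])
([-0.275, 0.195, -0.0], [0.0, 0.0, -0.083])
([-0.396, 0.306, 0.0], [0.0, -0.0, -0.125])
([-0.505, 0.425, 0.0], [0.0, -0.0, -0.167])
```

servo_tool(
  plan=[
    [[-0.05, 0.004, 0], [0, 0, -0.01]],
    [[-0.115, 0.01, 0], [0, 0, -0.024]],
    [[-0.17, 0.017, 0], [0, 0, -0.035]],
    [[-0.226, 0.024, 0], [0, 0, -0.047]],
    [[-0.28, 0.032, 0], [0, 0, -0.059]],
    [[-0.335, 0.041, 0], [0, 0, -0.071]],
    [[-0.39, 0.051, 0], [0, 0, -0.083]],
    [[-0.439, 0.061, 0], [0, 0, -0.094]],
  ],
)

```text
time: 32.1
tool_pos: [0.5759, -0.0906, 0.2866]
ee_rot: [-90.0, 30.0, 84.1]
wrist_force: [0.3, 0.3, -4.1]
width: 0.134
```

servo_tool(
  plan=[
    [[-0.07, 0.045, 0], [0, 0, -0.021]],
    [[-0.143, 0.092, 0], [0, 0, -0.042]],
    [[-0.21, 0.143, 0], [0, 0, -0.062]],
    [[-0.275, 0.195, 0], [0, 0, -0.083]],
    [[-0.336, 0.25, 0], [0, 0, -0.104]],
    [[-0.396, 0.306, 0], [0, 0, -0.125]],
    [[-0.45, 0.365, 0], [0, 0, -0.146]],
    [[-0.505, 0.425, 0], [0, 0, -0.167]],
  ],
)

```text
time: 33.1
tool_pos: [0.5625, -0.2199, 0.2635]
ee_rot: [-90.1, -0.1, 84.2]
wrist_force: [-0.3, -0.4, -2.3]
width: 0.134
```

```bash
python3 look.py 11; python3 - <<'E'
from h import *
p=cv2.imread('pics/top11.png'); cv2.imwrite('pics/c11.png',cv2.resize(p[100:300,230:530],(750,500)))
a=scoop_pose((-.003,-.13,.13),30); print(r.read_state()['joints'].round(0))
b=scoop_pose((-.06,-.21,.06),0); print(rel(*b,*a),rel(*b))
E
```

```text
lip u,v,z [  -3.2 -130.3  130.9] pitch 29.9 F [-0.3 -0.4 -2.3] t 33.1
[ -3.  13.  -7.  -0. -69. -93.]
top
[[ 0  0  0  0  0  0  0  0  0  0  0  0  0  0  0 44  0]
 [ 0  0  0  0  0  0  0  0  0 60  0 44  0  0  0  0  0]
 [ 0  0  0  0  0  0  0  0  0 68 62  0  0  0  0  0  0]
 [ 0  0  0  0  0  0  0  0  0 67 64  0  0  0  0  0  0]
 [ 0  0  0  0  0  0  0  0  0 63 53  0  0  0  0  0  0]
 [ 0  0  0  0  0  0  0  0  0 68 63  0  0  0  0  0  0]
 [ 0  0  0  0  0  0  0  0  0 70 60  0  0  0  0  0  0]
 [ 0  0  0  0  0  0  0  0  0  0  0  0  0  0  0  0 44]
 [ 0  0  0  0  0  0  0  0  0 66 64  0  0  0  0  0 45]
 [ 0  0  0  0  0  0  0  0  0 67 64  0  0  0 44  0  0]
 [ 0  0  0  0  0  0  0  0  0 63 61  0  0  0  0  0 45]
 [ 0  0  0  0  0  0  0  0  0  0  0  0  0 44  0  0 48]]
scene
[[49  0  0  0  0  0 51 51  0  0  0 54 54  0  0 47 54]
 [ 0  0  0  0 45  0  0  0  0  0  0  0  0  0  0  0  0]
 [51  0  0  0 62 64 63 63 64 62 61  0  0  0  0  0  0]
 [52  0  0  0 65 63 64 66 64 64 61  0  0  0  0  0  0]
 [53  0  0  0 60 62 60 59 63 62 56  0  0  0  0  0  0]
 [52  0  0  0 67 65 65 65 64 64 61  0  0  0  0  0  0]
 [51 44  0 51 64 65 65 64 63 65 57  0  0  0  0  0  0]
 [52  0  0  0 54 57 55 62 55 53  0  0  0  0  0  0  0]
 [51  0  0  0  0  0  0  0  0  0  0  0  0  0  0  0  0]
 [49  0  0  0  0  0  0  0  0  0  0  0  0  0  0  0  0]
 [ 0  0  0  0  0  0  0  0  0  0  0  0  0  0  0  0  0]
 [ 0  0  0  0  0  0  0  0  0  0  0  0  0  0  0  0  0]]
[ -3.  13.  -7.  -0. -69. -93.]
([-0.664, 0.693, 0.285], [-0.0, 0.0, -0.167]) ([-0.655, 0.694, 0.281], [0.0, -0.001, -0.166])
```

View pics/c11.png

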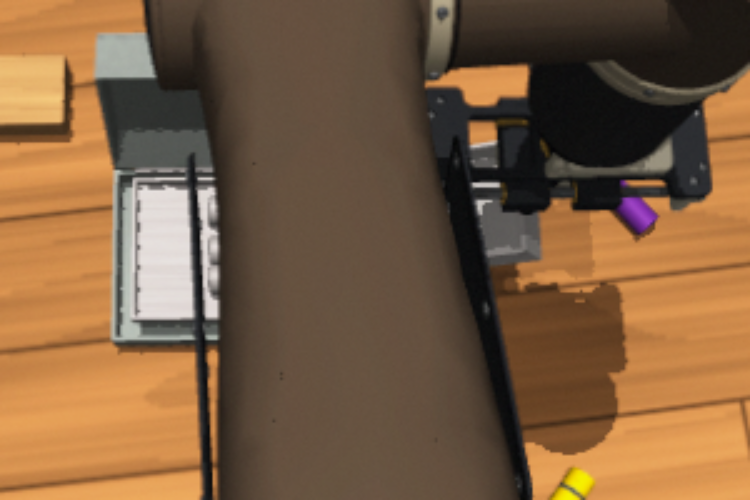

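```bash
python3 - <<'E'
from h import *
A=(-.003,-.13,.13,30,84.15); B=(-.078,-.257,.065,0,66.5)
a=scoop_pose(A[:3],*A[3:]); 
for k in range(2,17,2):
    q=[A[i]+(B[i]-A[i])*k/16 for i in range(5)]; print(rel(*scoop_pose(q[:3],*q[3:]),*a))
E
```

```text
([-0.121, 0.075, 0.068], [-0.0, 0.012, -0.021])
([-0.239, 0.153, 0.139], [-0.002, 0.024, -0.042])
([-0.354, 0.234, 0.213], [-0.004, 0.037, -0.062])
([-0.464, 0.317, 0.289], [-0.006, 0.049, -0.083])
([-0.57, 0.402, 0.367], [-0.01, 0.061, -0.104])
([-0.672, 0.489, 0.447], [-0.014, 0.073, -0.124])
([-0.77, 0.578, 0.528], [-0.02, 0.084, -0.145])
([-0.862, 0.668, 0.609], [-0.026, 0.096, -0.165])
```

servo_tool(
  plan=[
    [[-0.121, 0.075, 0.068], [0, 0.012, -0.021]],
    [[-0.239, 0.153, 0.139], [-0.002, 0.024, -0.042]],
    [[-0.354, 0.234, 0.213], [-0.004, 0.037, -0.062]],
    [[-0.464, 0.317, 0.289], [-0.006, 0.049, -0.083]],
    [[-0.57, 0.402, 0.367], [-0.01, 0.061, -0.104]],
    [[-0.672, 0.489, 0.447], [-0.014, 0.073, -0.124]],
    [[-0.77, 0.578, 0.528], [-0.02, 0.084, -0.145]],
    [[-0.862, 0.668, 0.609], [-0.026, 0.096, -0.165]],
  ],
)

```text
time: 34.2
tool_pos: [0.4237, -0.3791, 0.1295]
ee_rot: [-90.1, -29.9, 66.5]
wrist_force: [0.9, -0.6, -2.7]
width: 0.135
```

```bash
python3 - <<'E'
from h import *
where(); print(rel(*scoop_pose((-.078,-.257,.018),0,66.5)),r.read_state()['joints'].round(0))
p,W,s=snap('scene',12); c=W-C;u,v,z=c@U,c@V,c[...,2]
m=(abs(u)<.06)&(abs(v)<.082)&(z>.058)&(z<.08); print('socket u hist',np.histogram(u[m],bins=np.arange(-.06,.061,.01))[0])
# lid inner face
m=(abs(v)<.09)&(u>.05)&(u<.2)&(z>.1)&(z<.24); print('lid pts',m.sum(), u[m].min()-.08,u[m].max()-.08)
O,S=scoop_now(); q=(W-O)@S; x,y,zz=[q[...,i] for i in range(3)]
for k in (1,-1):
    mm=(abs(y-k*.045)<.007)&(abs(x)<.04)&(zz>.028)&(zz<.045); print('wall',k,mm.sum(),np.polyfit(x[mm],zz[mm],1) if mm.sum()>10 else '')
E
```

```text
lip u,v,z [ -78.1 -257.7   65.2] pitch 0.06 F [ 0.9 -0.6 -2.7] t 34.2
([-0.115, 0.207, -0.0], [0.001, -0.0, -0.0]) [-42.  26.  -3. -30. -74. -60.]
socket u hist [ 0  0 30 81 28 56 71  0  0  0  0  0]
lid pts 2314 0.02716941911830356 0.0736725946669567
wall 1 44 [-0.00421173  0.03500572]
wall -1 101 [-0.02088734  0.03540414]
```

servo_tool(
  plan=[
    [[-0.017, 0.03, 0], [0, 0, 0]],
    [[-0.035, 0.06, 0], [0, 0, 0]],
    [[-0.052, 0.09, 0], [0, 0, 0]],
    [[-0.07, 0.12, 0], [0, 0, 0]],
    [[-0.087, 0.15, 0], [0, 0, 0]],
    [[-0.1, 0.175, 0], [0, 0, 0]],
    [[-0.11, 0.195, 0], [0, 0, 0]],
    [[-0.115, 0.202, 0], [0, 0, 0]],
  ],
)

```text
time: 35.25
tool_pos: [0.4244, -0.378, 0.0826]
ee_rot: [-90.0, -29.9, 66.5]
wrist_force: [-0.6, -0.6, -1.8]
width: 0.135
```

servo_tool(
  plan=[
    [[-0.001, 0.002, 0], [0, 0, 0]],
    [[-0.002, 0.004, 0], [0, 0, 0]],
    [[-0.003, 0.006, 0], [0, 0, 0]],
    [[-0.005, 0.008, 0], [0, 0, 0]],
    [[-0.006, 0.01, 0], [0, 0, 0]],
    [[-0.007, 0.012, 0], [0, 0, 0]],
    [[-0.008, 0.014, 0], [0, 0, 0]],
    [[-0.008, 0.014, 0], [0, 0, 0]],
  ],
)

```text
time: 36.25
tool_pos: [0.4245, -0.378, 0.0797]
ee_rot: [-90.1, -29.9, 66.5]
wrist_force: [-1.1, 0.5, -3.4]
width: 0.134
```

```bash
python3 -c "
from h import *
where()"
```

```text
lip u,v,z [ -77.5 -256.6   15.4] pitch 0.09 F [-1.1  0.5 -3.4] t 36.25
```

servo_tool(
  plan=[
    [[-0.0005, 0.001, 0], [0, 0, 0]],
    [[-0.001, 0.0015, 0], [0, 0, 0]],
    [[-0.001, 0.002, 0], [0, 0, 0]],
    [[-0.0015, 0.003, 0], [0, 0, 0]],
    [[-0.002, 0.0035, 0], [0, 0, 0]],
    [[-0.0025, 0.004, 0], [0, 0, 0]],
    [[-0.003, 0.005, 0], [0, 0, 0]],
    [[-0.003, 0.005, 0], [0, 0, 0]],
  ],
)

```text
time: 37.25
tool_pos: [0.4246, -0.3783, 0.0791]
ee_rot: [-90.1, -29.9, 66.5]
wrist_force: [-0.4, -1.1, 4.5]
width: 0.135
```

```bash
python3 -c "
from h import *
where()"
```

```text
lip u,v,z [ -77.4 -256.8   14.8] pitch 0.1 F [-0.4 -1.1  4.5] t 37.25
```

servo_tool(
  plan=[
    [[0, 0, 0], [0, 0, 0]],
    [[0, 0, 0], [0, 0, 0]],
    [[0, 0, 0], [0, 0, 0]],
    [[0, 0, 0], [0, 0, 0]],
    [[0, 0, 0], [0, 0, 0]],
    [[0, 0, 0], [0, 0, 0]],
    [[0, 0, 0], [0, 0, 0]],
    [[0, 0, 0], [0, 0, 0]],
  ],
  fingers=0,
)

```text
time: 38.25
tool_pos: [0.4245, -0.3781, 0.0786]
ee_rot: [-90.1, -29.9, 66.5]
wrist_force: [-0.3, -0.7, -0.0]
width: 0.968
```

servo_tool(
  plan=[
    [[0, -0.05, 0], [0, 0, 0]],
    [[0, -0.12, 0], [0, 0, 0]],
    [[0, -0.2, 0], [0, 0, 0]],
    [[0, -0.3, 0], [0, 0, 0]],
    [[0, -0.4, 0], [0, 0, 0]],
    [[0, -0.5, 0], [0, 0, 0]],
    [[0, -0.6, 0], [0, 0, 0]],
    [[0, -0.7, 0], [0, 0, 0]],
  ],
)

```text
time: 39.25
tool_pos: [0.396, -0.4429, 0.2017]
ee_rot: [-90.1, -29.9, 66.5]
wrist_force: [-0.2, 0.6, -0.4]
width: 0.999
```

```bash
python3 - <<'E'
from h import *
np.set_printoptions(precision=4,suppress=True)
s=r.read_state(); print(s['wrist_force'],s['width'])
p,W,s=snap('top',13); c=W-C;u,v,z=c@U,c@V,c[...,2]
m=(abs(u)<.06)&(abs(v)<.082)&(z>.058)&(z<.08); print('socket u',np.histogram(u[m],bins=np.arange(-.06,.061,.01))[0],'v',v[m].min(),v[m].max())
for n in('scene','top'):
    p2,d=r.read_camera(n); Wn=cloud(n,d); q=Wn-H; uu,vv,zz=q@U,q@V,q[...,2]
    m=(abs(vv)<.09)&(uu>.0)&(uu<.12)&(zz>.03)&(zz<.2)
    # lid outer/inner top plane = rotated: fit plane by SVD
    P=np.c_[uu[m],zz[m]]; 
    k=np.polyfit(P[:,1],P[:,0],1)
    for _ in range(6):
        e=P[:,0]-np.polyval(k,P[:,1]); g=abs(e-np.median(e))<.006; k=np.polyfit(P[g,1],P[g,0],1)
    print(n,'lid face tilt past upright deg',np.degrees(np.arctan(k[0])),'n',g.sum(),k)
cv2.imwrite('pics/c13.png',cv2.resize(p[90:290,170:540,::-1],(800,432)))
E
```

```text
[-0.1659  0.6467 -0.4142] 0.9993755375946953
socket u [  0  19 130 107  67 133  66   2 106 113  26   0] v -0.04393304654782582 0.016314840418881857
scene lid face tilt past upright deg -0.7724304161610012 n 1058 [-0.0135  0.0586]
top lid face tilt past upright deg -1.4896645676262104 n 1433 [-0.026   0.0516]
```

View pics/c13.png

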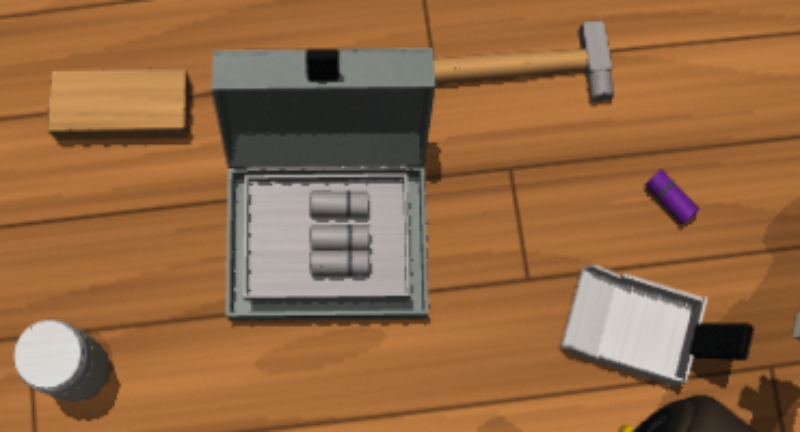

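```bash
python3 - <<'E'
from h import *
for n in('scene','top'):
    p,d=r.read_camera(n); q=cloud(n,d)-H; u,v,z=q@U,q@V,q[...,2]; hv=p.max(2)
    m=(abs(v)<.1)&(abs(v)>.025)&(u>.02)&(u<.08)&(z>.14)&(z<.17); x,y=u[m],z[m]
    for _ in range(5):
        k=np.polyfit(x,y,1); g=abs(y-np.polyval(k,x))<.004; x,y=x[g],y[g]
    print(n,'front wall: lid angle',90-np.degrees(np.arctan(k[0])),len(x),'u',x.min(),x.max())
    b=(abs(v)<.014)&(z>.175)&(z<.21)&(u>.0)&(u<.1)&(hv<70); print('tab end',b.sum(),np.median(u[b]),np.percentile(z[b],97))
E
```

```text
scene front wall: lid angle 100.32071595719482 1108 u 0.026908428885338797 0.07285408374475504
tab end 93 0.05073802539708849 0.19667748853851066
top front wall: lid angle 100.37411577549483 1373 u 0.026700506829551274 0.07248486312333387
tab end 142 0.041138783374681256 0.19770504141043913
```

Lid measures 100.3° in both views, which is its stop. Handing in.

```bash
python3 -c "
from cell import r
print(r.sign_off())"
```

```text
the job is handed in; nothing more can be done
None
```

The job is done and handed in at about 39.5 s of the 72 s allowed.

- **Lid:** I swung it to its stop until the push-back rose to about 16 N, then let go. Afterwards it measured 100.3° in both fixed cameras; the stop is at 1.75 rad, or 100.3°. An earlier rough fit to the lid's faces disagreed, reading near upright. I put that down to it mixing two surfaces and used the lid's front wall instead.
- **Scoop on the tray's edge:** Held level, its spout was lowered in small steps until it touched, with about 5 N on the edge. That put the tray's rim at about 53 mm, which agrees with the 52–56 mm seen by the cameras.
- **Tipping:** I tipped the scoop in stages to 77° with the lip about 7 to 12 mm above the rim. All three sockets lie flat in the tray in the last top view.
- **Setting down:** The scoop stands empty and upright on the bench, back near where it started. The gripper is open and clear, and the wrist force is near zero.
- **Bystanders:** The can, hammer and offcut look unmoved in the last top view. I judged that by eye and did not measure it.
- **Hiccup:** My first tilted approach to the lid tab ran into a joint's range and stopped short, so I took the tab with the gripper pointing straight down instead.

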